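Stow the cell cases under the bench riser

ROBOT

A 6-joint arm with a two-finger parallel gripper is mounted at the origin on the work surface. World frame = base frame: x ahead of the robot, y to its left, z up, the work surface at z = 0. Lengths are in mm, angles in rad, forces in N, time in s.
With the tool pointing down it reaches from about 275 to 825 mm from the base axis. Payload 4.9 kg.
Tool frame: the origin (TCP) lies at the very end of the fingers, on their centre line; the grasp point (between the pads) lies 19 mm behind it; x points along the fingers, z is the direction in which the jaws open and shut, and the axes are right-handed (so a half turn about x gives the same grasp; the last joint's range is limited). The gripper opens to 85 mm and grips with 20 to 120 N. Pads are 22 mm wide; open, the fingers measure 114 mm over their backs; the gripper's body (76 mm by 85 mm) begins 54 mm behind the grasp point. The pads swing forward as they close: fully open they stand 13 mm farther back than shut.
Start: joints at [-1.311, 0.326, -0.193, 1.052, 0, 1.437], TCP at [211.048, -507.915, 231.281] pointing down, gripper open.
Joint ranges: [-2.65, 2.65], [-0.97, 1.79], [-1.3, 1.35], [-1.93, 2.1], [-1.47, 1.37], [-3.14, 3.14]. Speed limits (rad/s): [2.57, 2.57, 3.14, 3.14, 3.14, 3.14].

INTERFACE

Orientations are given as [roll, pitch, yaw] about the fixed x, y, z axes, in that order (R = Rz(yaw) Ry(pitch) Rx(roll)).
In Python, from workcell import get_obs, capture, camera_params, order gives the robot as it stands.
- The arm moves only by the tool move_arm, never from a script. Its argument "deltas" is a list of rows, each a list of 7 numbers: the shift along the world's x, y, z in mm, then the turn, a rotation vector about the world's x, y, z in degrees, then the opening, from 0 (shut) to 1 (fully open). In form: [[tx, ty, tz, wx, wy, wz, grip], ...]. A call has exactly 8 rows; each row shifts and turns the pose as measured when the row begins; what a row does not reach is not made up. A row lasts 1/8 s, in which the tool goes at most 62.5 mm and 10.7 degrees, less where a joint would pass 70% of its speed; a pose out of reach is approached as far as the arm can. A call with a gripper value outside its range is refused whole. The fingers move at their own pace and stop on an object; "force" is the grip in N (left out, the last holds). Time passes only in rows, so rows that do not move let the fingers close, or fill a call up. It gives the time, the measured TCP pose, the force and the opening at its end, in the units of the state.
- get_obs(): the state, without advancing time (a new reading comes with each control period).
- capture(name): name is "side" or "top" or "wrist"; returns (picture, depth): 400x640x3 uint8, red, green, blue; 400x640 float32, mm along the optical axis (not along the pixel's ray), 0 where there is no reading.
- camera_params(name): a dict with "vertical_fov" (degrees; the focal length in pixels is half the picture's height over the tangent of half this angle, whatever the lens; pixels are square), "cx", "cy" (the principal point, pixels), "R" (3x3) and "t" (3): a world point X has camera coordinates R X + t. Camera axes: x right, y down, z forward; pixel columns grow to the right and rows downward; lengths in mm; the calibration is good to about 2 mm. The wrist camera is an equidistant fisheye: a pixel r from the principal point sees the ray r / f radians off the axis. A picture is of the moment at which its call begins: read the wrist's pose just before it. camera_params takes no time and is no camera call; for the wrist camera it gives the pose at the moment of the call.
- order.sign_off(): hands the job in, once; it reports no verdict.
The state is a dict: "time_s": time; "joint_pos": joint angles; "joint_vel": joint speeds; "tau": joint torques, N m; "position": TCP position; "tcp_rot": TCP orientation; "wrist_force": force on the tool from outside, world axes, zero at the start; "torque": the same for the moment, N m; "opening": finger opening in mm.
Only numpy, scipy, OpenCV 4.12 (cv2) and the standard library are available. Lean on these libraries where they do the work, as an engineer would, in place of code of your own. Each camera call takes 0.05 s, during which the arm holds its last target.

TASK

Tidy the three closed grey cases of glass cells away under the riser: in front of it, stack the medium case squarely on the large one and the small case squarely in the middle of the medium one, long sides parallel, let go, and only then slide the whole column into the slot between the riser's two drawer blocks, under its slats, until the large case meets the steel stop bar inside, so that nothing sticks out at the front. The cells are fragile: keep the cases level, set them down without dropping them, push gently and do not ram the stop; the stack must end still square, and the other things on the bench where they were.

Things in the scene. Friction and masses are not known exactly. Their poses are not given: they have to be found in the camera images.
- case_large: Large closed grey plastic case, 120 (its x) x 64 (its y) x 40 mm high (z), about 0.34 kg. Loose, lying flat on the bench in front of the slot, not lined up with it. Origin: centre of its underside. Its clasps are on the -x end.
- case_medium: Medium closed grey plastic case, 120 (x) x 64 (y) x 30 mm high (z), about 0.22 kg. Loose, lying flat on the bench to one side. Origin: centre of its underside.
- case_small: Small closed grey plastic case, 90 (x) x 56 (y) x 26 mm high (z), about 0.12 kg. Loose, lying flat on the bench to the other side. Origin: centre of its underside.
- riser: Fixed bench riser, 246 wide (y) x 160 deep (x) x 122 mm high: two grey drawer blocks, each 85 mm wide, with a 76 mm wide slot between them, spanned by three dark slats. Origin: middle of the slot's mouth, on the bench, in the plane of the riser's front face. x points into the slot, away from the robot; z up.
- slat (a point): Middle of the lower front edge of the first slat, 110 mm above the bench, straight above the riser's origin. The slats are 14 mm wide and 12 mm thick: one flush with the front, one at mid-depth, one at the back. The 96 mm high stack passes beneath with 14 mm to spare and between the blocks with 6 mm each side.
- stop: Fixed steel stop bar across the slot, 72 mm wide, 12 thick, 24 high, 130 to 142 mm inside the mouth. Origin: middle of the lower edge of its face towards the mouth; x points into the slot like the riser's x. With the large case home, its leading end touches this face and its outer end is 10 to 22 mm inside the mouth.
- reagent: Bystander: amber bottle, 64 mm diameter, 150 mm high. Origin: centre of its underside.
- beaker: Bystander: glass beaker, 72 mm diameter, 90 mm high. Origin: centre of its underside.
- jar: Bystander: small white jar, 40 mm diameter, 45 mm high. Origin: centre of its underside.
- mouse: Bystander: black computer mouse, 105 (x) x 60 (y) x 26 mm. Origin: centre of its underside.
- tip_box: Bystander: clear box of pipette tips, 120 (x) x 85 (y) x 55 mm; not one of the cases. Origin: centre of its underside.
- marker: Bystander: marker pen lying on the bench, 125 mm long along its x, 14 mm thick. Origin: centre of its underside.
Mind the look-alikes: they are no part of the job. What is shaped like the case_large but yellow is not meant.

How it is judged (in metres and radians):
On the way, in this order (a step that is already met when the one before it is completed fails the run):
1. the medium case stands squarely on the large one and the small one squarely on the medium one, all let go, with the large case still on the bench at least half outside the slot (x of case_medium in the frame of case_large between -0.01 and 0.01 m and y of case_medium in the frame of case_large between -0.01 and 0.01 m and z of case_medium in the frame of case_large between 0.037 and 0.043 m and angle between the x axis of case_medium and the x axis of case_large, either way round below 0.12 rad and x of case_small in the frame of case_medium between -0.01 and 0.01 m and y of case_small in the frame of case_medium between -0.01 and 0.01 m and z of case_small in the frame of case_medium between 0.027 and 0.033 m and angle between the x axis of case_small and the x axis of case_medium, either way round below 0.12 rad and contact force between the fingers and case_large below 0.1 N and contact force between the fingers and case_medium below 0.1 N and contact force between the fingers and case_small below 0.1 N and x of case_large in the frame of riser below 0.005 m), for 0.2 s.
2. the large case, with the others on it, is pushed against the stop bar (felt contact of over 1 N) (contact force between case_large and stop above 1 N and x of case_large in the frame of stop between -0.063 and -0.05 m and y of case_large in the frame of riser between -0.015 and 0.015 m and height (world z) of case_large below 0.004 m and x of case_medium in the frame of case_large between -0.01 and 0.01 m and y of case_medium in the frame of case_large between -0.01 and 0.01 m and z of case_medium in the frame of case_large between 0.037 and 0.043 m and angle between the x axis of case_medium and the x axis of case_large, either way round below 0.12 rad and x of case_small in the frame of case_medium between -0.01 and 0.01 m and y of case_small in the frame of case_medium between -0.01 and 0.01 m and z of case_small in the frame of case_medium between 0.027 and 0.033 m and angle between the x axis of case_small and the x axis of case_medium, either way round below 0.12 rad), for 0.04 s.
At the end, for the whole second after the job is handed in: The large case stands flat on the bench in the slot, its leading end within 3 mm of the stop bar; the medium case lies on it within 10 mm each way and the small one on the medium one within 10 mm each way, long sides parallel within 0.12 rad; all level, at rest and released (x of case_large in the frame of stop between -0.063 and -0.05 m and y of case_large in the frame of riser between -0.015 and 0.015 m and height (world z) of case_large below 0.004 m and x of case_medium in the frame of case_large between -0.01 and 0.01 m and y of case_medium in the frame of case_large between -0.01 and 0.01 m and z of case_medium in the frame of case_large between 0.037 and 0.043 m and angle between the x axis of case_medium and the x axis of case_large, either way round below 0.12 rad and x of case_small in the frame of case_medium between -0.01 and 0.01 m and y of case_small in the frame of case_medium between -0.01 and 0.01 m and z of case_small in the frame of case_medium between 0.027 and 0.033 m and angle between the x axis of case_small and the x axis of case_medium, either way round below 0.12 rad and linear speed of each of case_large, case_medium, case_small below 0.01 m/s and angle between each of case_large, case_medium, case_small's own z axis and vertical below 0.06 rad and contact force between the fingers and case_large below 0.1 N and contact force between the fingers and case_medium below 0.1 N and contact force between the fingers and case_small below 0.1 N); the robot touches nothing.
It fails at once if the large case is rammed against the stop (over 60 N) (contact force between case_large and stop above 60 N).
It fails at once if a case is tipped by more than 0.35 rad (angle between any of case_large, case_medium, case_small's own z axis and vertical above 0.35 rad).
It fails at once if a case is dropped or flung: it moves faster than 0.5 m/s (a fall of over 13 mm) while the fingers do not touch it ((contact force between the fingers and case_large below 0.1 N and linear speed of case_large above 0.5 m/s) or (contact force between the fingers and case_medium below 0.1 N and linear speed of case_medium above 0.5 m/s) or (contact force between the fingers and case_small below 0.1 N and linear speed of case_small above 0.5 m/s)).
It fails at once if a bystander is moved by more than 25 mm or toppled (distance of any of reagent, beaker, jar, mouse, tip_box, marker from where it was at the start of the episode above 0.025 m or angle between any of reagent, beaker, jar, mouse, tip_box, marker's own z axis and vertical above 0.5 rad).
It also fails if it takes over 72 s, if anything falls off the work surface, if the arm or the gripper's body presses on something with over 40 N, if the wrist force passes 120 N, or if a joint passes its speed limit or range.

## Working session

There is one attempt and no reset: what is moved stays moved. The work goes in short steps, Python scripts to look and compute and a tool call to move; the robot and the scene stay as the last step left them, time stands still between calls to the robot, and variables do not carry over. Pictures are saved under pics/ and viewed, and the job is handed in when it is done.

Besides the shell and the picture viewer there is one more tool, called after ">>>" as name([rows], argument=value, ...), one row to a line, values as JSON. move_arm: Moves the arm, as the interface text tells. Its arguments: {"type":"object","properties":{"deltas":{"type":"array","items":{"type":"array","items":{"type":"number"}}},"force":{"type":"number"}},"required":["deltas"]}

```bash
ls; mkdir -p pics
python3 - <<'E'
from workcell import get_obs, capture, camera_params
import cv2,numpy as np
o=get_obs(); print({k:np.round(v,3).tolist() for k,v in o.items()})
for n in ["side","top"]:
    p,d=capture(n); cv2.imwrite(f"pics/{n}0.png",p[:,:,::-1]); np.save(f"pics/{n}0.npy",d); np.save(f"pics/{n}0rgb.npy",p)
    c=camera_params(n); print(n,c)
E
```

```text
pics
{'time_s': 0.0, 'joint_pos': [-1.311, 0.327, -0.194, 1.052, 0.0, 1.437], 'joint_vel': [0.001, 0.001, -0.002, 0.0, -0.001, 0.0], 'tau': [0.001, -44.34, 26.244, 0.015, -0.0, 0.0], 'position': [210.881, -507.324, 230.487], 'tcp_rot': [3.006, 1.569, 1.829], 'wrist_force': [0.195, 0.091, 0.743], 'torque': [-0.004, -0.071, -0.015], 'opening': 85.905}
side {'vertical_fov': 49.041737872967275, 'cx': 320.31027986447384, 'cy': 190.47013882748226, 'R': array([[ 0.94795398, -0.31822066, -0.01090263],
       [-0.17415811, -0.48952971, -0.85441771],
       [ 0.26655621,  0.81184744, -0.51947234]]), 't': array([-532.27971803,  164.36079403, 1389.74525921])}
top {'vertical_fov': 54.66401791008233, 'cx': 319.2739972544477, 'cy': 199.36234636250086, 'R': array([[-0.01728381, -0.99983422, -0.00572708],
       [-0.99903519,  0.01750072, -0.04027915],
       [ 0.0403727 ,  0.00502538, -0.99917205]]), 't': array([   4.86715227,  550.06421533, 1184.20393222])}
```

View pics/top0.png

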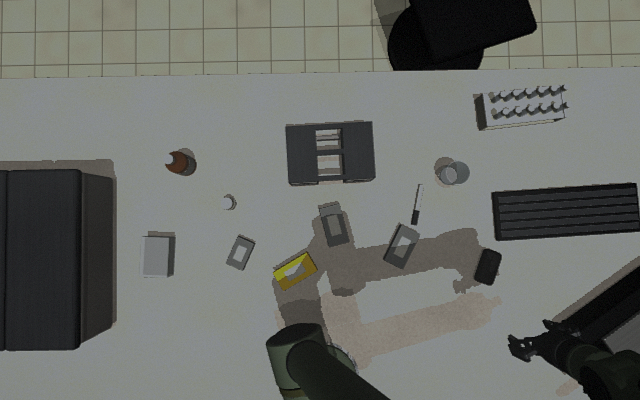

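View pics/side0.png

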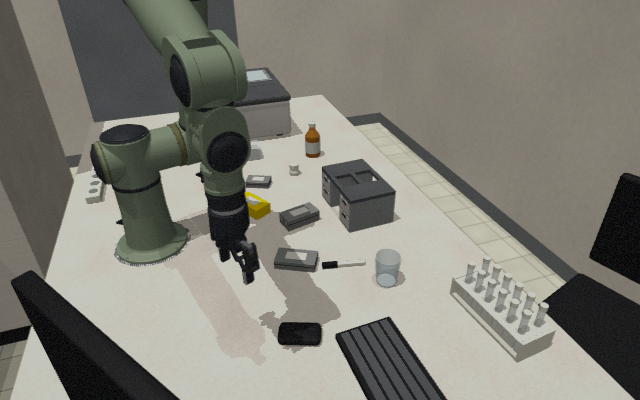

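Run:
```python
import cv2,numpy as np
p=cv2.imread("pics/top0.png")
c=p[110:300,210:440]
c=cv2.resize(c,None,fx=3.4,fy=3.1,interpolation=cv2.INTER_CUBIC)
c=cv2.resize(p[110:285,215:440],None,fx=3.4,fy=3.4,interpolation=cv2.INTER_CUBIC)
c=cv2.convertScaleAbs(c,alpha=1.8)
cv2.imwrite("pics/topcrop.png",c)
```

```text
(no output)
```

View pics/topcrop.png

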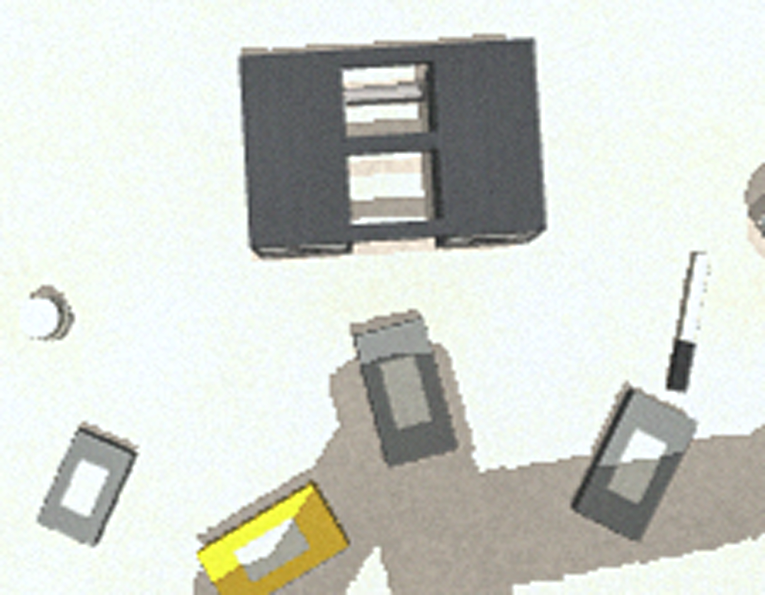

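```bash
cat > h.py <<'E'
import numpy as np,cv2
from workcell import camera_params
def cam(n):
    c=camera_params(n); c["f"]=200/np.tan(np.radians(c["vertical_fov"]/2)); return c
def rays(c,uv,fish=False):
    uv=np.asarray(uv,float).reshape(-1,2); x=(uv[:,0]-c["cx"])/c["f"]; y=(uv[:,1]-c["cy"])/c["f"]
    if fish:
        r=np.hypot(x,y)+1e-12; d=np.stack([np.sin(r)*x/r,np.sin(r)*y/r,np.cos(r)],1)
    else: d=np.stack([x,y,np.ones_like(x)],1)
    return -c["R"].T@c["t"], d@c["R"]
def onplane(c,uv,z,fish=False):
    o,d=rays(c,uv,fish); return o+d*((z-o[2])/d[:,2])[:,None]
def cloud(c,dep,fish=False):
    v,u=np.mgrid[0:400,0:640]; uv=np.stack([u.ravel(),v.ravel()],1)
    o,d=rays(c,uv,fish)
    dz=d@c["R"][2]  # component along axis
    return (o+d*(dep.ravel()/np.maximum(dz,1e-6))[:,None]).reshape(400,640,3)
E
python3 - <<'E'
from h import *
c=cam("top"); d=np.load("pics/top0.npy"); P=cloud(c,d); rgb=np.load("pics/top0rgb.npy")
for nm,(u,v) in dict(L=(333,226),M=(402,245),S=(240,252),Y=(296,269),riserL=(303,155),riserR=(358,152),slat=(330,149),jar=(229,202),reag=(178,160),beak=(455,172),table=(380,200),stop=(329,138),mouse=(488,266),tip=(157,255)).items():
    print(nm,np.round(P[v,u],1))
Z=P[...,2]
for nm,(u0,u1,v0,v1,h) in dict(L=(312,358,196,252,40),M=(378,425,215,275,30),S=(220,262,228,278,26),riser=(270,390,110,195,122)).items():
    m=np.zeros((400,640),np.uint8); m[v0:v1,u0:u1]=(np.abs(Z[v0:v1,u0:u1]-h)<8)
    cs,_=cv2.findContours(m,cv2.RETR_EXTERNAL,cv2.CHAIN_APPROX_NONE); k=max(cs,key=cv2.contourArea)
    W=onplane(c,k.reshape(-1,2),h)[:,:2].astype(np.float32)
    print(nm,"medZ",np.median(Z[m>0]),"std",Z[m>0].std(),m.sum(),cv2.minAreaRect(W)); 
    print(np.round(cv2.boxPoints(cv2.minAreaRect(W)),1).tolist())
E
```

```text
L [468.  -44.7  39.2]
M [ 407.  -252.3   30.6]
S [393.6 239.   24.6]
Y [341.7  68.4  41. ]
riserL [671.1  38.3 123.7]
riserR [ 677.2 -116.6  121.2]
slat [708.6 -41.1  -4.6]
jar [545.5 266.2  46. ]
reag [664.1 392.3 118.9]
beak [ 627.7 -427.     7.4]
table [ 545.4 -194.5   -5. ]
stop [737.5 -37.9  25.4]
mouse [ 339.3 -510.3   27.9]
tip [391.7 478.8  55.7]
L medZ 39.90950267974438 std 2.162627934166608 848 ((471.083740234375, -47.53437042236328), (119.78816223144531, 63.8487548828125), 13.947199821472168)
[[405.29998779296875, -31.0], [420.70001220703125, -93.0], [536.9000244140625, -64.0999984741211], [521.5, -2.0999999046325684]]
M medZ 30.06776328669889 std 2.30467627174932 850 ((401.6033630371094, -251.10330200195312), (64.60549926757812, 119.19256591796875), 62.04523849487305)
[[333.79998779296875, -251.6999969482422], [439.1000061035156, -307.6000061035156], [469.3999938964844, -250.5], [364.1000061035156, -194.60000610351562]]
S medZ 26.00457845458766 std 2.408735154465521 560 ((391.0122375488281, 238.624267578125), (56.91820526123047, 91.2977523803711), 65.27342224121094)
[[337.6000061035156, 231.89999389648438], [420.6000061035156, 193.6999969482422], [444.3999938964844, 245.39999389648438], [361.5, 283.6000061035156]]
riser medZ 121.96594653235252 std 2.0738770306024104 3862 ((679.3212280273438, -37.88269805908203), (161.12547302246094, 245.9251251220703), 2.3528497219085693)
[[593.7999877929688, 81.69999694824219], [603.9000244140625, -164.0], [764.9000244140625, -157.39999389648438], [754.7999877929688, 88.30000305175781]]
```

```bash
cat >> h.py <<'E'
from scipy.spatial.transform import Rotation as Ro
from workcell import get_obs
def st():
    o=get_obs(); R=Ro.from_euler("xyz",o["tcp_rot"]).as_matrix()
    print("t",round(o["time_s"],2),"pos",np.round(o["position"],1),"j",np.round(o["joint_pos"],2),"F",np.round(o["wrist_force"],1),"open",round(o["opening"],1))
    print(" x",np.round(R[:,0],3),"jaw",np.round(R[:,2],3),"jawyaw",round(np.degrees(np.arctan2(R[1,2],R[0,2])),2))
    return o,R
E
python3 -c "from h import *; st()"
```

```text
t 0.1 pos [ 210.9 -507.4  230.6] j [-1.31  0.33 -0.19  1.05 -0.    1.44] F [-0.1 -0.4 -0.4] open 85.4
 x [-0.     0.001 -1.   ] jaw [ 0.384 -0.923 -0.002] jawyaw -67.44
```

>>> move_arm([
  [15, 29, -3, 0, 0, 10.7, 1],
  [15, 29, -3, 0, 0, 10.7, 1],
  [15, 29, -3, 0, 0, 10.7, 1],
  [15, 29, -3, 0, 0, 10.7, 1],
  [15, 29, -3, 0, 0, 10.7, 1],
  [15, 29, -3, 0, 0, 10.7, 1],
  [15, 29, -3, 0, 0, 10.7, 1],
  [15, 29, -3, 0, 0, 10.7, 1],
])

```text
time_s: 1.1
position: [331.7, -268.2, 202.9]
tcp_rot: [2.425, 1.565, 2.754]
wrist_force: [1.3, -0.3, -0.7]
opening: 85.7
```

>>> move_arm([
  [16, 29, -3, 0, 0, 10.7, 1],
  [16, 29, -3, 0, 0, 10.7, 1],
  [16, 29, -3, 0, 0, 10.7, 1],
  [16, 29, -3, 0, 0, 10.7, 1],
  [16, 29, -3, 0, 0, 10.7, 1],
  [16, 29, -3, 0, 0, 10.7, 1],
  [16, 29, -3, 0, 0, 10.7, 1],
  [16, 29, -3, 0, 0, 10.7, 1],
])

```text
time_s: 2.1
position: [461.3, -27.0, 176.4]
tcp_rot: [2.08, 1.562, -2.375]
wrist_force: [0.4, -0.7, -0.1]
opening: 85.6
```

```bash
python3 -c "from h import *; st()"
```

```text
t 2.1 pos [461.3 -27.  176.4] j [-0.21  0.22 -0.49  0.87 -0.01 -0.47] F [ 0.4 -0.7 -0.1] open 85.6
 x [-0.006 -0.006 -1.   ] jaw [-0.255  0.967 -0.004] jawyaw 104.76
```

>>> move_arm([
  [5, -10, -25, 0, 0, -0.8, 1],
  [5, -10, -25, 0, 0, 0, 1],
  [0, 0, -25, 0, 0, 0, 1],
  [0, 0, -15, 0, 0, 0, 1],
  [0, 0, -10, 0, 0, 0, 1],
  [0, 0, 0, 0, 0, 0, 1],
  [0, 0, 0, 0, 0, 0, 1],
  [0, 0, 0, 0, 0, 0, 1],
])

```text
time_s: 3.1
position: [472.2, -44.6, 73.1]
tcp_rot: [2.011, 1.563, -2.451]
wrist_force: [0.4, 0.9, -0.4]
opening: 85.5
```

Run:
```python
from h import *
from workcell import capture
st(); c=cam("wrist"); p,d=capture("wrist"); cv2.imwrite("pics/w1.png",p[:,:,::-1])
p,d=capture("side"); cv2.imwrite("pics/s1.png",cv2.resize(p[150:290,180:400,::-1],None,fx=3.4,fy=3.4))
```

```text
t 3.1 pos [472.2 -44.6  73.1] j [-0.25  0.37 -0.59  0.61 -0.01 -0.5 ] F [ 0.4  0.9 -0.4] open 85.5
 x [-0.006 -0.005 -1.   ] jaw [-0.248  0.969 -0.004] jawyaw 104.36
```

View pics/w1.png

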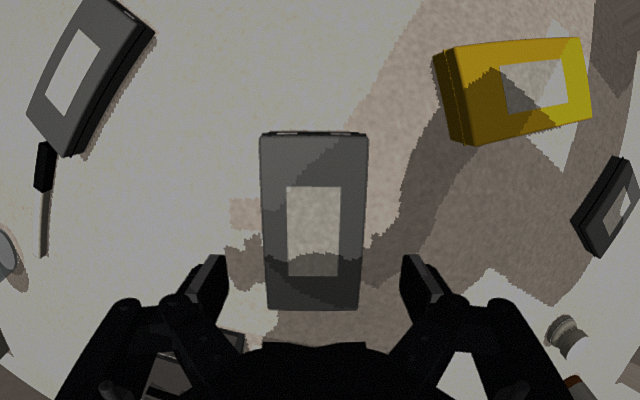

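View pics/s1.png

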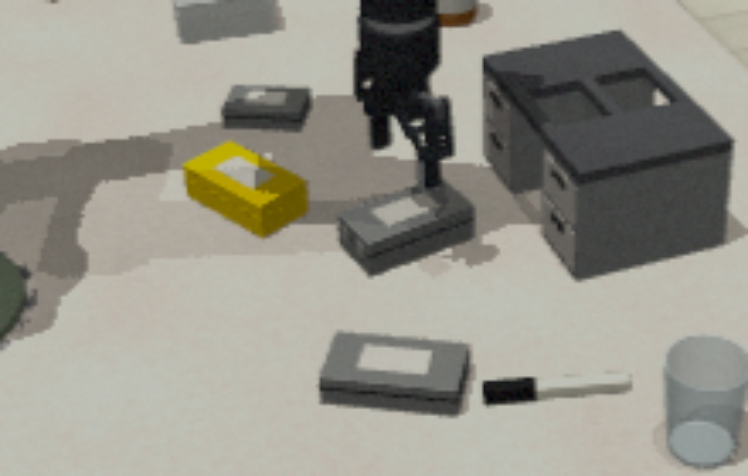

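>>> move_arm([
  [0, -2, -20, 0.3, -0.3, -0.2, 1],
  [-1, -1, -20, 0, 0, 0, 1],
  [0, 0, -12, 0, 0, 0, 1],
  [0, 0, -6, 0, 0, 0, 1],
  [0, 0, -3, 0, 0, 0, 1],
  [0, 0, 0, 0, 0, 0, 1],
  [0, 0, 0, 0, 0, 0, 1],
  [0, 0, 0, 0, 0, 0, 1],
])

```text
time_s: 4.2
position: [474.6, -48.2, 13.5]
tcp_rot: [-2.077, 1.565, -0.258]
wrist_force: [-0.0, 0.6, -0.6]
opening: 85.1
```

```bash
python3 -c "from h import *; st()"
```

```text
t 4.2 pos [474.6 -48.2  13.5] j [-0.26  0.47 -0.65  0.45 -0.   -0.5 ] F [-0.   0.6 -0.6] open 85.1
 x [ 0.006 -0.002 -1.   ] jaw [-0.245  0.97  -0.003] jawyaw 104.19
```

>>> move_arm([
  [-1, 0, -5, 0, 0, 0, 1],
  [-1, 0, -3, 0, 0, 0, 1],
  [-1, 0, -1, 0, 0, 0, 1],
  [0, 0, 0, 0, 0, 0, 0],
  [0, 0, 0, 0, 0, 0, 0],
  [0, 0, 0, 0, 0, 0, 0],
  [0, 0, 0, 0, 0, 0, 0],
  [0, 0, 0, 0, 0, 0, 0],
], force=40)

```text
time_s: 5.2
position: [471.3, -47.5, 4.2]
tcp_rot: [-1.802, 1.565, 0.017]
wrist_force: [-0.9, 1.0, 1.2]
opening: 64.0
```

Run:
```python
from h import *
from workcell import capture
st(); c=cam("wrist"); p,d=capture("wrist"); cv2.imwrite("pics/w2.png",p[:,:,::-1])
```

```text
t 5.2 pos [471.3 -47.5   4.2] j [-0.26  0.48 -0.66  0.42  0.   -0.51] F [-0.9  1.   1.2] open 64.0
 x [ 0.006  0.    -1.   ] jaw [-0.245  0.969 -0.001] jawyaw 104.2
```

View pics/w2.png

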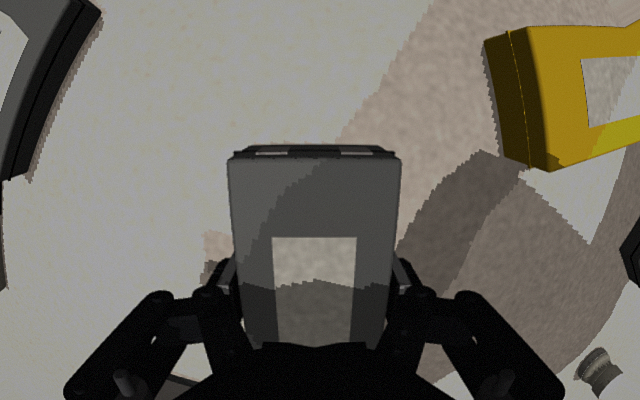

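>>> move_arm([
  [0, 0, 3, 0, 0, 0, 0],
  [0, 0, 3, 0, 0, 0, 0],
  [0, 0.5, 0, 0, 0, -4, 0],
  [0, 0.5, 0, 0, 0, -4, 0],
  [0, 0, 0, 0, 0, -3, 0],
  [0, 0, 0, 0, 0, -1, 0],
  [0, 0, 0, 0, 0, 0, 0],
  [0, 0, 0, 0, 0, 0, 0],
])

```text
time_s: 6.25
position: [469.4, -47.3, 9.6]
tcp_rot: [-2.565, 1.567, -0.962]
wrist_force: [-0.7, 0.1, -4.1]
opening: 63.5
```

```bash
python3 -c "from h import *; st()"
```

```text
t 6.25 pos [469.4 -47.3   9.6] j [-0.26  0.47 -0.66  0.44 -0.   -0.29] F [-0.7  0.1 -4.1] open 63.5
 x [ 0.002 -0.003 -1.   ] jaw [-0.032  0.999 -0.003] jawyaw 91.85
```

>>> move_arm([
  [0, 0.8, 0, 0, 0, 0.5, 0],
  [0, 0, -2, 0, 0, 0, 0],
  [0, 0, -2, 0, 0, 0, 0],
  [0, 0, -1, 0, 0, 0, 0],
  [0, 0, -0.5, 0, 0, 0, 0],
  [0, 0, -0.5, 0, 0, 0, 0],
  [0, 0, 0, 0, 0, 0, 0],
  [0, 0, 0, 0, 0, 0, 0],
])

```text
time_s: 7.25
position: [469.4, -46.5, 4.4]
tcp_rot: [-2.462, 1.567, -0.849]
wrist_force: [-1.0, 0.3, -2.1]
opening: 63.5
```

```bash
python3 -c "from h import *; st()"
```

```text
t 7.25 pos [469.4 -46.5   4.4] j [-0.25  0.48 -0.67  0.42 -0.   -0.3 ] F [-1.   0.3 -2.1] open 63.5
 x [ 0.003 -0.003 -1.   ] jaw [-0.042  0.999 -0.003] jawyaw 92.42
```

>>> move_arm([
  [0, 0, -0.3, 0, 0, 0, 0],
  [0, 0, 0, 0, 0, 0, 1],
  [0, 0, 0, 0, 0, 0, 1],
  [0, 0, 0, 0, 0, 0, 1],
  [0, 0, 0, 0, 0, 0, 1],
  [0, 0, 20, 0, 0, 0, 1],
  [0, 0, 50, 0, 0, 0, 1],
  [-5, -15, 50, 0, 0, 0, 1],
])

```text
time_s: 8.25
position: [462.4, -60.7, 123.8]
tcp_rot: [1.894, 1.567, -2.775]
wrist_force: [0.5, -0.5, -0.1]
opening: 85.6
```

>>> move_arm([
  [-12, -36, 0, 0, 0, -6, 1],
  [-12, -36, 0, 0, 0, -6, 1],
  [-12, -36, 0, 0, 0, -6, 1],
  [-12, -36, 0, 0, 0, -6, 1],
  [-10, -30, 0, 0, 0, -6, 1],
  [-5, -15, 0, 0, 0, 0, 1],
  [0, 0, 0, 0, 0, 0, 1],
  [0, 0, 0, 0, 0, 0, 1],
])

```text
time_s: 9.25
position: [401.1, -255.8, 129.0]
tcp_rot: [-1.962, 1.562, -0.883]
wrist_force: [-1.0, -0.6, 0.3]
opening: 85.4
```

```bash
cat > top.py <<'E'
from h import *
from workcell import capture
import sys
def top(regs,save=None):
    c=cam("top"); p,d=capture("top"); P=cloud(c,d); Z=P[...,2]
    if save: cv2.imwrite(save,cv2.resize(p[110:285,215:440,::-1],None,fx=3.4,fy=3.4))
    for nm,(x0,x1,y0,y1,h) in regs.items():
        m=((P[...,0]>x0)&(P[...,0]<x1)&(P[...,1]>y0)&(P[...,1]<y1)&(abs(Z-h)<7)).astype(np.uint8)
        cs,_=cv2.findContours(m,cv2.RETR_EXTERNAL,cv2.CHAIN_APPROX_NONE); k=max(cs,key=cv2.contourArea)
        W=onplane(c,k.reshape(-1,2),h)[:,:2].astype(np.float32); r=cv2.minAreaRect(W)
        b=cv2.boxPoints(r); e=b[1]-b[0] if np.linalg.norm(b[1]-b[0])>np.linalg.norm(b[2]-b[1]) else b[2]-b[1]
        a=np.degrees(np.arctan2(e[1],e[0])); a=(a+90)%180-90
        print(nm,"medZ",round(float(np.median(Z[m>0])),1),"c",np.round(r[0],1),"size",np.round(r[1],1),"yaw",round(a,2))
E
python3 - <<'E'
from top import *
st()
top(dict(L=(390,560,-120,20,40),M=(310,500,-330,-170,30),S=(300,470,170,300,26),riser=(570,790,-190,110,122)),"pics/t2.png")
E
```

```text
t 9.25 pos [ 401.1 -255.8  129. ] j [-0.72  0.29 -0.54  0.74 -0.   -0.23] F [-1.  -0.6  0.3] open 85.4
 x [ 0.005 -0.007 -1.   ] jaw [ 0.472  0.881 -0.003] jawyaw 61.82
L medZ 40.2 c [469.9 -48.4] size [119.8  63.7] yaw 2.44
M medZ 30.1 c [ 371.4 -235.7] size [63.1 51.4] yaw 62.04
S medZ 26.0 c [390.7 238.9] size [56.8 90.6] yaw -25.12
riser medZ 122.0 c [679.4 -37.9] size [161.  245.9] yaw -87.63
```

View pics/t2.png

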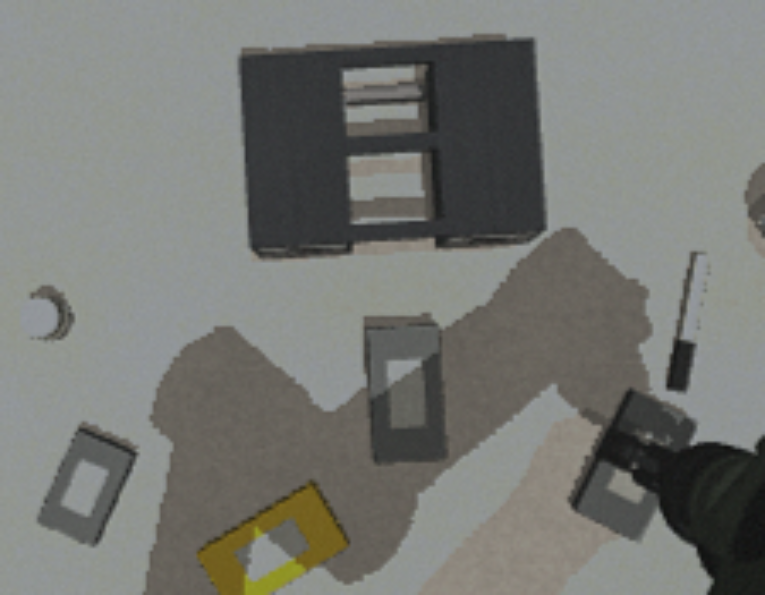

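>>> move_arm([
  [0, 3, -25, 0.3, -0.3, 0.2, 1],
  [0, 2, -30, 0, 0, 0, 1],
  [0, 1, -30, 0, 0, 0, 1],
  [0, 0, -20, 0, 0, 0, 1],
  [0, 0, -8, 0, 0, 0, 1],
  [0, 0, -4, 0, 0, 0, 1],
  [0, 0, 0, 0, 0, 0, 1],
  [0, 0, 0, 0, 0, 0, 1],
])

```text
time_s: 10.3
position: [405.1, -244.7, 11.0]
tcp_rot: [-1.274, 1.556, -0.178]
wrist_force: [-0.1, -0.5, -0.9]
opening: 85.5
```

Run:
```python
from h import *
from workcell import capture
st(); p,d=capture("wrist"); cv2.imwrite("pics/w3.png",p[:,:,::-1])
```

```text
t 10.3 pos [ 405.1 -244.7   11. ] j [-0.7   0.46 -0.67  0.43  0.01 -0.23] F [-0.1 -0.5 -0.9] open 85.5
 x [ 0.015 -0.003 -1.   ] jaw [0.457 0.889 0.004] jawyaw 62.81
```

View pics/w3.png

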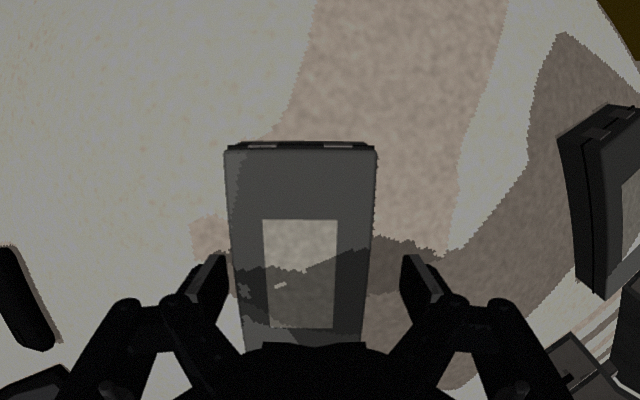

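>>> move_arm([
  [-2, -3, 0, 0.2, 0.8, -0.7, 1],
  [-2, -2, -4, 0, 0, 0, 1],
  [0, 0, -3, 0, 0, 0, 1],
  [0, 0, 0, 0, 0, 0, 1],
  [0, 0, 0, 0, 0, 0, 1],
  [0, 0, 0, 0, 0, 0, 1],
  [0, 0, 0, 0, 0, 0, 1],
  [0, 0, 0, 0, 0, 0, 1],
])

```text
time_s: 11.35
position: [401.2, -250.8, 4.3]
tcp_rot: [-1.168, 1.57, -0.085]
wrist_force: [-0.1, -0.2, 0.5]
opening: 85.3
```

```bash
python3 -c "from h import *; st()"
```

```text
t 11.35 pos [ 401.2 -250.8    4.3] j [-0.72  0.48 -0.66  0.43  0.   -0.23] F [-0.1 -0.2  0.5] open 85.3
 x [ 0.001 -0.    -1.   ] jaw [0.469 0.883 0.   ] jawyaw 62.02
```

>>> move_arm([
  [0, 0, -1.5, 0, 0, 0, 1],
  [0, 0, 0, 0, 0, 0, 0],
  [0, 0, 0, 0, 0, 0, 0],
  [0, 0, 0, 0, 0, 0, 0],
  [0, 0, 0, 0, 0, 0, 0],
  [0, 0, 0, 0, 0, 0, 0],
  [0, 0, 4, 0, 0, 0, 0],
  [0, 0, 4, 0, 0, 0, 0],
])

```text
time_s: 12.35
position: [400.7, -250.2, 10.8]
tcp_rot: [0.292, 1.57, 1.374]
wrist_force: [-0.7, -0.1, -2.0]
opening: 63.2
```

Run:
```python
from h import *
from workcell import capture
st(); p,d=capture("wrist"); cv2.imwrite("pics/w4.png",p[:,:,::-1])
```

```text
t 12.35 pos [ 400.7 -250.2   10.8] j [-0.72  0.47 -0.66  0.45  0.   -0.23] F [-0.7 -0.1 -2. ] open 63.2
 x [ 0.     0.001 -1.   ] jaw [0.469 0.883 0.001] jawyaw 62.03
```

View pics/w4.png

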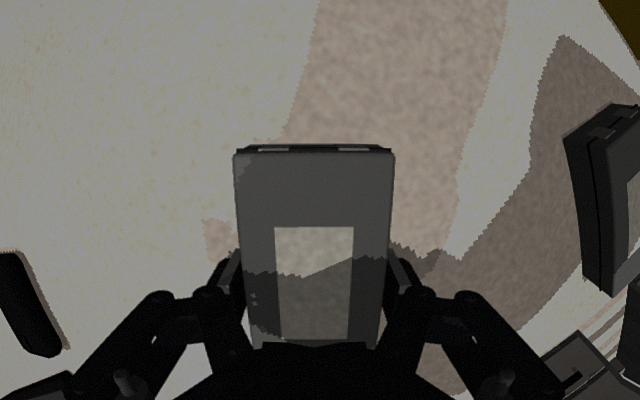

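>>> move_arm([
  [0, 0, 15, 0, 0, 0, 0],
  [0, 0, 25, 0, 0, 0, 0],
  [0, 0, 25, 0, 0, 0, 0],
  [3, 9, 20, 0, 0, 3, 0],
  [6, 20, 0, 0, 0, 4, 0],
  [8, 25, 0, 0, 0, 5, 0],
  [8, 25, 0, 0, 0, 5, 0],
  [8, 25, 0, 0, 0, 5, 0],
])

```text
time_s: 13.4
position: [433.7, -144.8, 99.8]
tcp_rot: [-1.961, 1.57, -0.487]
wrist_force: [-0.5, -0.3, -2.5]
opening: 63.1
```

>>> move_arm([
  [8, 25, 0, 0, 0, 5, 0],
  [8, 25, 0, 0, 0, 3, 0],
  [7, 20, 0, 0, 0, 0, 0],
  [5, 15, 0, 0, 0, 0, 0],
  [3, 10, 0, 0, 0, 0, 0],
  [0, 0, 0, 0, 0, 0, 0],
  [0, 0, 0, 0, 0, 0, 0],
  [0, 0, 0, 0, 0, 0, 0],
])

```text
time_s: 14.4
position: [464.8, -46.0, 99.9]
tcp_rot: [3.033, 1.569, -1.63]
wrist_force: [-0.1, 0.4, -1.4]
opening: 63.2
```

```bash
python3 -c "from h import *; st()"
```

```text
t 14.4 pos [464.8 -46.   99.9] j [-0.26  0.32 -0.59  0.67 -0.   -0.31] F [-0.1  0.4 -1.4] open 63.2
 x [-0.    -0.001 -1.   ] jaw [-0.049  0.999 -0.001] jawyaw 92.83
```

>>> move_arm([
  [2, 0, -12, 0, 0, -0.4, 0],
  [2, 0, -12, 0, 0, 0, 0],
  [0, 0, -12, 0, 0, 0, 0],
  [0, 0, -8, 0, 0, 0, 0],
  [0, 0, -4, 0, 0, 0, 0],
  [0, 0, 0, 0, 0, 0, 0],
  [0, 0, 0, 0, 0, 0, 0],
  [0, 0, 0, 0, 0, 0, 0],
])

```text
time_s: 15.4
position: [468.5, -46.8, 47.9]
tcp_rot: [2.339, 1.569, -2.333]
wrist_force: [-0.3, -1.4, -2.1]
opening: 63.2
```

```bash
python3 -c "from h import *; st()"
```

```text
t 15.4 pos [468.5 -46.8  47.9] j [-0.26  0.4  -0.63  0.54 -0.   -0.3 ] F [-0.3 -1.4 -2.1] open 63.2
 x [-0.001 -0.001 -1.   ] jaw [-0.04   0.999 -0.001] jawyaw 92.31
```

>>> move_arm([
  [0.5, 0.3, -2, 0, 0, 0, 0],
  [0, 0, -1, 0, 0, 0, 0],
  [0, 0, -1, 0, 0, 0, 0],
  [0, 0, -0.5, 0, 0, 0, 0],
  [0, 0, -0.5, 0, 0, 0, 0],
  [0, 0, 0, 0, 0, 0, 0],
  [0, 0, 0, 0, 0, 0, 0],
  [0, 0, 0, 0, 0, 0, 0],
])

```text
time_s: 16.4
position: [469.6, -46.6, 43.2]
tcp_rot: [-3.06, 1.569, -1.449]
wrist_force: [-0.2, -0.1, -1.8]
opening: 63.2
```

```bash
python3 -c "from h import *; st()"
```

```text
t 16.4 pos [469.6 -46.6  43.2] j [-0.25  0.41 -0.63  0.53 -0.   -0.29] F [-0.2 -0.1 -1.8] open 63.2
 x [ 0.    -0.002 -1.   ] jaw [-0.04   0.999 -0.002] jawyaw 92.31
```

>>> move_arm([
  [0, 0, -0.5, 0, 0, 0, 0],
  [0, 0, -0.2, 0, 0, 0, 0],
  [0, 0, 0, 0, 0, 0, 1],
  [0, 0, 0, 0, 0, 0, 1],
  [0, 0, 0, 0, 0, 0, 1],
  [0, 0, 20, 0, 0, 0, 1],
  [0, 0, 40, 0, 0, 0, 1],
  [-5, 20, 30, 0, 0, 0, 1],
])

```text
time_s: 17.4
position: [463.6, -26.8, 133.2]
tcp_rot: [1.797, 1.568, -2.877]
wrist_force: [0.8, -0.5, -0.4]
opening: 85.3
```

>>> move_arm([
  [-10, 40, 0, 0, 0, -5, 1],
  [-12, 45, 0, 0, 0, -5, 1],
  [-12, 45, 0, 0, 0, -5, 1],
  [-12, 45, 0, 0, 0, -5, 1],
  [-12, 40, 0, 0, 0, -5, 1],
  [-8, 25, 0, 0, 0, -2, 1],
  [-3, 5, 0, 0, 0, 0, 1],
  [0, 0, 0, 0, 0, 0, 1],
])

```text
time_s: 18.4
position: [395.3, 225.3, 136.8]
tcp_rot: [-1.544, 1.564, -0.421]
wrist_force: [-0.1, -0.7, 0.4]
opening: 85.2
```

Run:
```python
from top import *
from workcell import capture
st()
top(dict(M=(390,560,-120,40,70),riser=(570,790,-190,110,122)),"pics/t3.png")
p,d=capture("side"); cv2.imwrite("pics/s3.png",cv2.resize(p[130:290,220:420,::-1],None,fx=3.6,fy=3.6))
```

```text
t 18.4 pos [395.3 225.3 136.8] j [ 0.36  0.24 -0.57  0.75 -0.    0.81] F [-0.1 -0.7  0.4] open 85.2
 x [ 0.006 -0.003 -1.   ] jaw [0.434 0.901 0.   ] jawyaw 64.3
M medZ 70.2 c [469.7 -48.7] size [119.9  63.8] yaw 2.57
riser medZ 121.9 c [679.4 -37.9] size [160.9 246. ] yaw -87.6
```

View pics/s3.png

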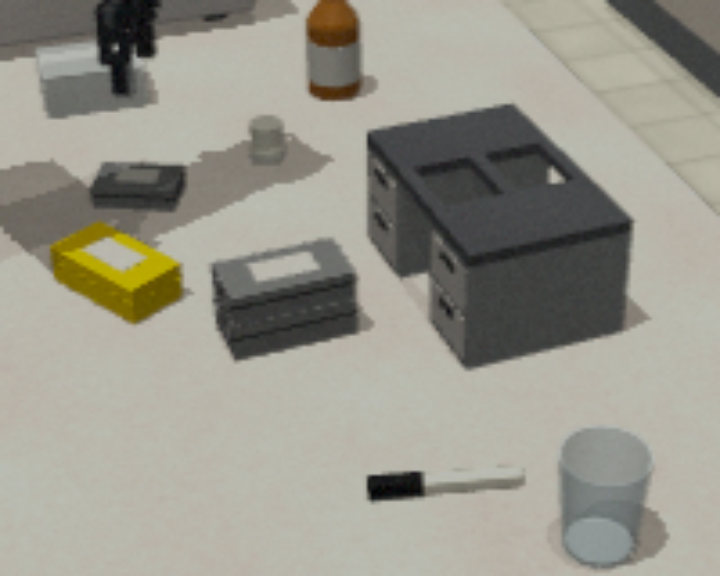

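>>> move_arm([
  [-2, 7, -25, 0, 0, 0.8, 1],
  [-2, 7, -30, 0, 0, 0, 1],
  [0, 0, -30, 0, 0, 0, 1],
  [0, 0, -20, 0, 0, 0, 1],
  [0, 0, -10, 0, 0, 0, 1],
  [0, 0, -4, 0, 0, 0, 1],
  [0, 0, 0, 0, 0, 0, 1],
  [0, 0, 0, 0, 0, 0, 1],
])

```text
time_s: 19.5
position: [397.3, 234.1, 16.7]
tcp_rot: [-1.286, 1.558, -0.161]
wrist_force: [-0.2, 0.2, 0.9]
opening: 85.5
```

Run:
```python
from h import *
from workcell import capture
st(); p,d=capture("wrist"); cv2.imwrite("pics/w5.png",p[:,:,::-1])
```

```text
t 19.5 pos [397.3 234.1  16.7] j [ 0.38  0.44 -0.69  0.43 -0.01  0.82] F [-0.2  0.2  0.9] open 85.5
 x [ 0.013 -0.002 -1.   ] jaw [0.432 0.902 0.004] jawyaw 64.42
```

View pics/w5.png

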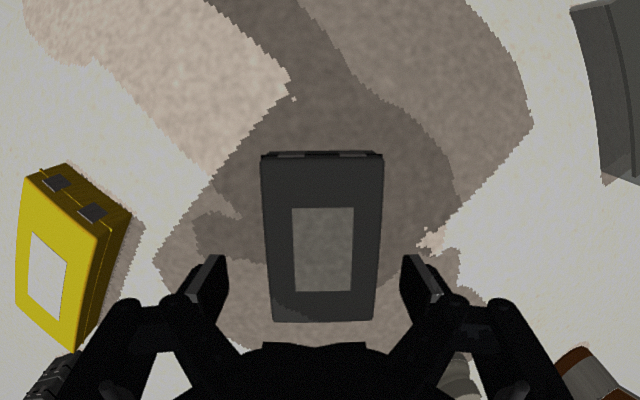

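>>> move_arm([
  [-3, 3, 0, 0.1, 0.8, 0.6, 1],
  [-3, 2, -5, 0, 0, 0, 1],
  [-1, 0, -5, 0, 0, 0, 1],
  [0, 0, -3, 0, 0, 0, 1],
  [0, 0, 0, 0, 0, 0, 1],
  [0, 0, 0, 0, 0, 0, 1],
  [0, 0, 0, 0, 0, 0, 1],
  [0, 0, 0, 0, 0, 0, 1],
])

```text
time_s: 20.55
position: [390.2, 240.0, 3.5]
tcp_rot: [1.526, 1.57, 2.663]
wrist_force: [0.1, 0.1, -0.1]
opening: 85.3
```

```bash
python3 -c "from h import *; st()"
```

```text
t 20.55 pos [390.2 240.    3.5] j [ 0.39  0.46 -0.7   0.41  0.    0.82] F [ 0.1  0.1 -0.1] open 85.3
 x [-0.001  0.    -1.   ] jaw [0.421 0.907 0.   ] jawyaw 65.11
```

>>> move_arm([
  [0.5, 0, -1, 0, 0, 0, 1],
  [0, 0, 0, 0, 0, 0, 0],
  [0, 0, 0, 0, 0, 0, 0],
  [0, 0, 0, 0, 0, 0, 0],
  [0, 0, 0, 0, 0, 0, 0],
  [0, 0, 0, 0, 0, 0, 0],
  [0, 0, 0, 0, 0, 0, 0],
  [0, 0, 0, 0, 0, 0, 0],
])

```text
time_s: 21.55
position: [391.0, 240.2, 2.9]
tcp_rot: [0.794, 1.57, 1.93]
wrist_force: [-1.0, -1.0, 1.1]
opening: 55.0
```

Run:
```python
from h import *
from workcell import capture
st(); p,d=capture("wrist"); cv2.imwrite("pics/w6.png",p[:,:,::-1])
```

```text
t 21.55 pos [391.  240.2   2.9] j [ 0.39  0.47 -0.7   0.41  0.    0.82] F [-1.  -1.   1.1] open 55.0
 x [-0.     0.001 -1.   ] jaw [0.421 0.907 0.001] jawyaw 65.1
```

View pics/w6.png

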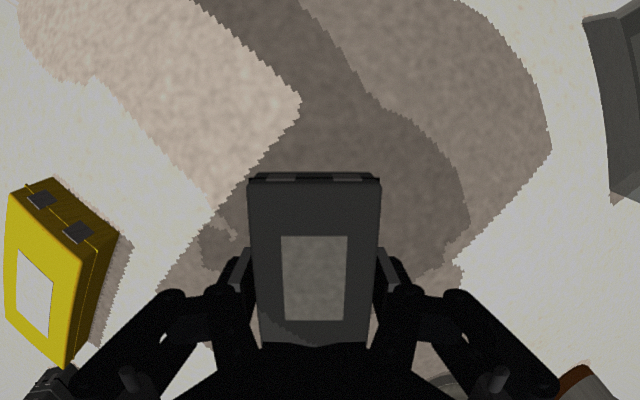

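>>> move_arm([
  [0, 0, 4, 0, 0, 0, 0],
  [0, 0, 20, 0, 0, 0, 0],
  [0, 0, 30, 0, 0, 0, 0],
  [0, 0, 30, 0, 0, 0, 0],
  [3, -10, 25, 0, 0, 2, 0],
  [6, -22, 10, 0, 0, 4, 0],
  [9, -30, 0, 0, 0, 4, 0],
  [9, -32, 0, 0, 0, 4, 0],
])

```text
time_s: 22.6
position: [416.2, 144.5, 126.3]
tcp_rot: [2.49, 1.569, -2.4]
wrist_force: [0.1, 0.9, -1.0]
opening: 54.9
```

>>> move_arm([
  [9, -32, 0, 0, 0, 4, 0],
  [9, -32, 0, 0, 0, 4, 0],
  [9, -32, 0, 0, 0, 4, 0],
  [9, -32, 0, 0, 0, 1, 0],
  [8, -28, 0, 0, 0, 0, 0],
  [5, -20, 0, 0, 0, 0, 0],
  [0, -5, 0, 0, 0, 0, 0],
  [0, 0, 0, 0, 0, 0, 0],
])

```text
time_s: 23.6
position: [464.8, -43.8, 127.0]
tcp_rot: [1.961, 1.568, -2.697]
wrist_force: [0.9, -0.1, -0.9]
opening: 55.1
```

```bash
python3 -c "from h import *; st()"
```

```text
t 23.6 pos [464.8 -43.8 127. ] j [-0.25  0.28 -0.55  0.74 -0.   -0.31] F [ 0.9 -0.1 -0.9] open 55.1
 x [-0.002 -0.001 -1.   ] jaw [-0.055  0.999 -0.001] jawyaw 93.13
```

>>> move_arm([
  [2, -2, -10, 0, 0, -0.6, 0],
  [2, 0, -15, 0, 0, 0, 0],
  [0, 0, -12, 0, 0, 0, 0],
  [0, 0, -8, 0, 0, 0, 0],
  [0, 0, -4, 0, 0, 0, 0],
  [0, 0, 0, 0, 0, 0, 0],
  [0, 0, 0, 0, 0, 0, 0],
  [0, 0, 0, 0, 0, 0, 0],
])

```text
time_s: 24.6
position: [468.1, -42.9, 75.2]
tcp_rot: [1.542, 1.568, -3.123]
wrist_force: [-0.6, -0.1, -1.9]
opening: 55.1
```

```bash
python3 -c "from h import *; st()"
```

```text
t 24.6 pos [468.1 -42.9  75.2] j [-0.25  0.36 -0.6   0.61 -0.   -0.3 ] F [-0.6 -0.1 -1.9] open 55.1
 x [-0.003 -0.    -1.   ] jaw [-0.047  0.999  0.   ] jawyaw 92.7
```

>>> move_arm([
  [1, -2, 0, 0, 0, -0.3, 0],
  [0.4, -1.8, 0, 0, 0, 0, 0],
  [0, 0, 0, 0, 0, 0, 0],
  [0, 0, -1, 0, 0, 0, 0],
  [0, 0, -0.5, 0, 0, 0, 0],
  [0, 0, -0.3, 0, 0, 0, 0],
  [0, 0, 0, 0, 0, 0, 0],
  [0, 0, 0, 0, 0, 0, 0],
])

```text
time_s: 25.6
position: [470.0, -47.2, 73.8]
tcp_rot: [1.75, 1.569, -2.921]
wrist_force: [0.4, 0.5, -1.4]
opening: 55.1
```

```bash
python3 -c "from h import *; st()"
```

```text
t 25.6 pos [470.  -47.2  73.8] j [-0.26  0.36 -0.6   0.61 -0.   -0.3 ] F [ 0.4  0.5 -1.4] open 55.1
 x [-0.002 -0.    -1.   ] jaw [-0.041  0.999 -0.   ] jawyaw 92.37
```

>>> move_arm([
  [0, 0, -0.5, 0, 0, 0, 0],
  [0, 0, -0.3, 0, 0, 0, 0],
  [0, 0, 0, 0, 0, 0, 0],
  [0, 0, 0, 0, 0, 0, 1],
  [0, 0, 0, 0, 0, 0, 1],
  [0, 0, 0, 0, 0, 0, 1],
  [0, 0, 15, 0, 0, 0, 1],
  [0, 0, 35, 0, 0, 0, 1],
])

```text
time_s: 26.6
position: [468.2, -46.8, 122.1]
tcp_rot: [1.401, 1.565, 3.014]
wrist_force: [0.6, 0.7, -0.1]
opening: 85.5
```

>>> move_arm([
  [-10, 0, 35, 0, 0, 0, 0.3],
  [-30, 0, 0, 0, 0, 0, 0.3],
  [-30, 0, 0, 0, -5, 0, 0.3],
  [-30, 0, 0, 0, -8, 0, 0.3],
  [-30, 0, 0, 0, -8, 0, 0.3],
  [-20, 0, 0, 0, -8, 0, 0.3],
  [0, 0, 0, 0, -8, 0, 0.3],
  [0, 0, 0, 0, 0, 0, 0.3],
])

```text
time_s: 27.6
position: [324.6, -55.6, 177.5]
tcp_rot: [-1.633, 0.905, -0.016]
wrist_force: [-0.5, 0.0, -0.6]
opening: 25.9
```

Run:
```python
from top import *
from workcell import capture
st()
top(dict(S=(390,560,-120,40,96),M=(390,560,-120,40,70),riser=(570,790,-190,110,122)),"pics/t4.png")
p,d=capture("side"); cv2.imwrite("pics/s4.png",cv2.resize(p[130:290,180:380,::-1],None,fx=3.6,fy=3.6))
```

```text
t 27.6 pos [324.6 -55.6 177.5] j [-0.89 -0.54 -1.29  0.35  0.49 -0.82] F [-0.5  0.  -0.6] open 25.9
 x [ 0.617 -0.01  -0.787] jaw [-0.033  0.999 -0.038] jawyaw 91.87
S medZ 96.0 c [468.2 -49.2] size [90.2 56.1] yaw 2.44
M medZ 69.5 c [469.6 -48.6] size [120.1  63.7] yaw 2.57
riser medZ 121.9 c [679.5 -37.9] size [160.8 245.9] yaw -87.64
```

View pics/s4.png

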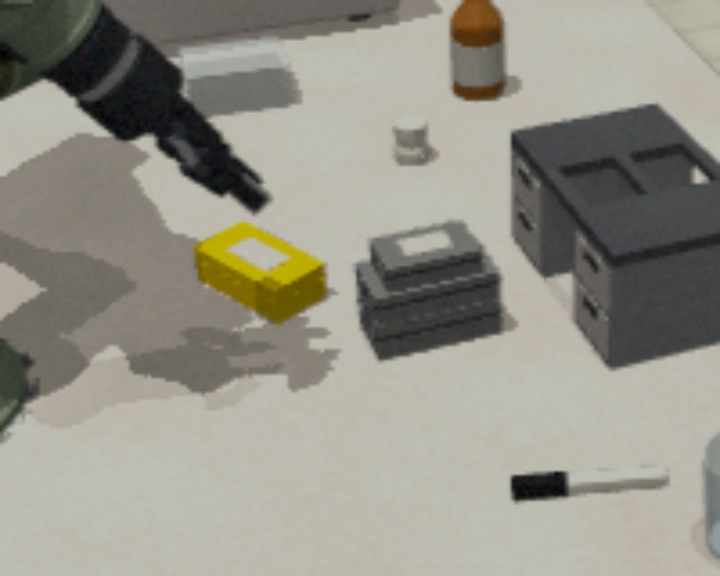

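View pics/t4.png

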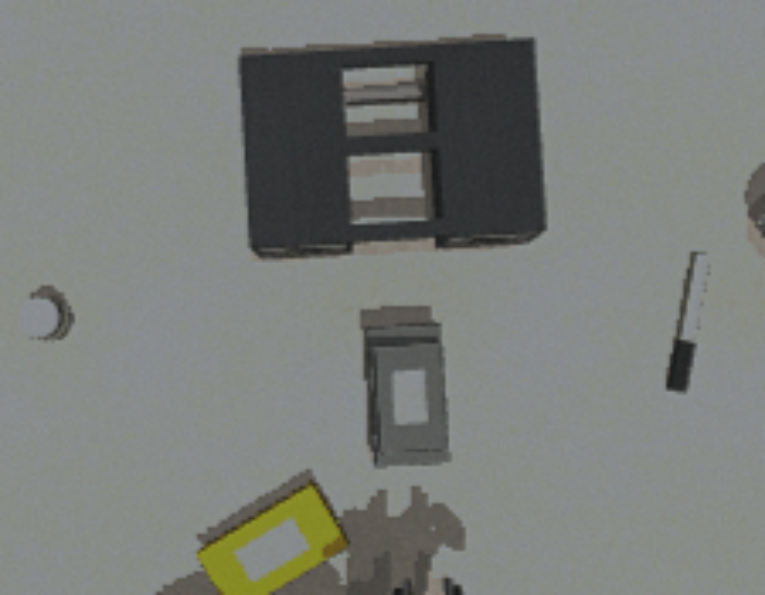

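Run:
```python
from h import *
o,R=st(); c=cam("wrist"); C=-c["R"].T@c["t"]; print(C, R.T@(C-o["position"]))
p=onplane(cam("top"),[[307,253],[317,270],[273,271],[284,290],[303,253]],40); print(np.round(p))
```

```text
t 27.7 pos [323.6 -51.6 175.1] j [-0.88 -0.53 -1.3   0.35  0.49 -0.82] F [ 0.5  0.1 -0.8] open 25.6
 x [ 0.613 -0.001 -0.79 ] jaw [-0.04   0.999 -0.032] jawyaw 92.3
[176.57399918 -56.4928193  240.78562534] [-142.03155659   76.09106532   -1.071483  ]
[[389.  35.  40.]
 [338.   6.  40.]
 [337. 137.  40.]
 [280. 105.  40.]
 [389.  47.  40.]]
```

>>> move_arm([
  [10, 0, -10, 0, 0, 0, 0.3],
  [10, 0, -15, 0, 0, 0, 0.3],
  [10, 0, -15, 0, 0, 0, 0.3],
  [10, 0, -20, 0, 0, 0, 0.3],
  [10, 0, -20, 0, 0, 0, 0.3],
  [0, 0, -20, 0, 0, 0, 0.3],
  [0, 0, -10, 0, 0, 0, 0.3],
  [0, 0, 0, 0, 0, 0, 0.3],
])

```text
time_s: 28.7
position: [393.3, -46.1, 89.6]
tcp_rot: [-1.545, 1.0, 0.119]
wrist_force: [-0.6, 0.6, -0.1]
opening: 25.8
```

Run:
```python
from h import *
from workcell import capture
st(); p,d=capture("side"); cv2.imwrite("pics/s5.png",cv2.resize(p[60:290,100:380,::-1],None,fx=2.6,fy=2.6))
```

```text
t 28.7 pos [393.3 -46.1  89.6] j [-0.59  0.01 -1.3  -0.19  0.36 -0.6 ] F [-0.6  0.6 -0.1] open 25.8
 x [ 0.536  0.064 -0.842] jaw [-0.097  0.995  0.014] jawyaw 95.58
```

View pics/s5.png

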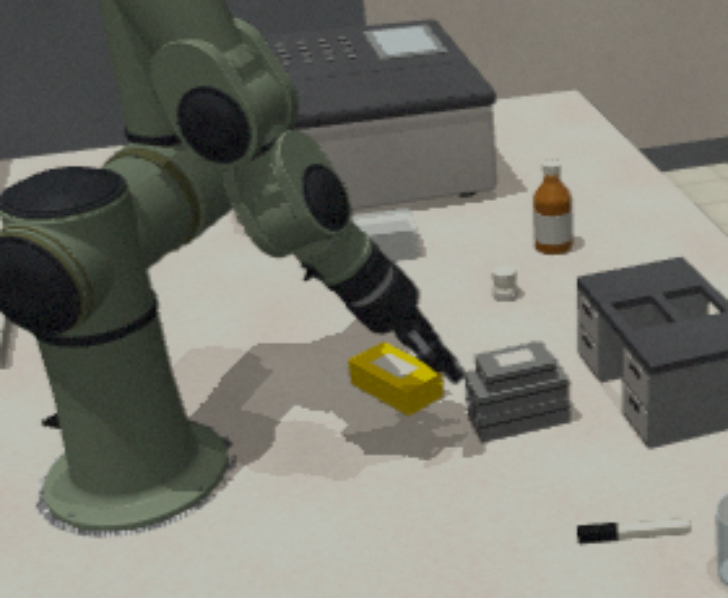

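>>> move_arm([
  [-5, -1, 0, 0, 5, -1.5, 0.3],
  [-5, -1, 0, 0, 5, -1.5, 0.3],
  [0, 0, -10, 0, 5, 0, 0.3],
  [0, 0, -15, 0, 0, 0, 0.3],
  [0, 0, -15, 0, 0, 0, 0.3],
  [0, 0, -10, 0, 0, 0, 0.3],
  [0, 0, 0, 0, 0, 0, 0.3],
  [0, 0, 0, 0, 0, 0, 0.3],
])

```text
time_s: 29.75
position: [379.4, -38.8, 36.9]
tcp_rot: [-1.463, 1.279, 0.156]
wrist_force: [0.3, 0.1, 0.2]
opening: 25.5
```

```bash
python3 -c "from h import *; st()"
```

```text
t 29.75 pos [379.4 -38.8  36.9] j [-0.43  0.18 -1.13  0.01  0.16 -0.46] F [0.3 0.1 0.2] open 25.5
 x [ 0.284  0.045 -0.958] jaw [-0.053  0.998  0.031] jawyaw 93.02
```

>>> move_arm([
  [0, -4, -8, -1.8, 0, -0.6, 0.3],
  [0, -4, -8, 0, 0, 0, 0.3],
  [0, -2, -5, 0, 0, 0, 0.3],
  [0, 0, -3, 0, 0, 0, 0.3],
  [0, 0, 0, 0, 0, 0, 0.3],
  [0, 0, 0, 0, 0, 0, 0.3],
  [0, 0, 0, 0, 0, 0, 0.3],
  [0, 0, 0, 0, 0, 0, 0.3],
])

```text
time_s: 30.75
position: [380.7, -49.5, 13.6]
tcp_rot: [-1.576, 1.279, 0.038]
wrist_force: [1.1, -0.4, -0.3]
opening: 25.3
```

Run:
```python
from h import *
from workcell import capture
st(); p,d=capture("side"); cv2.imwrite("pics/s6.png",cv2.resize(p[130:270,200:380,::-1],None,fx=4,fy=4))
```

```text
t 30.75 pos [380.7 -49.5  13.6] j [-0.43  0.25 -1.16 -0.11  0.13 -0.45] F [ 1.1 -0.4 -0.3] open 25.3
 x [ 0.287  0.011 -0.958] jaw [-0.043  0.999 -0.001] jawyaw 92.44
```

View pics/s6.png

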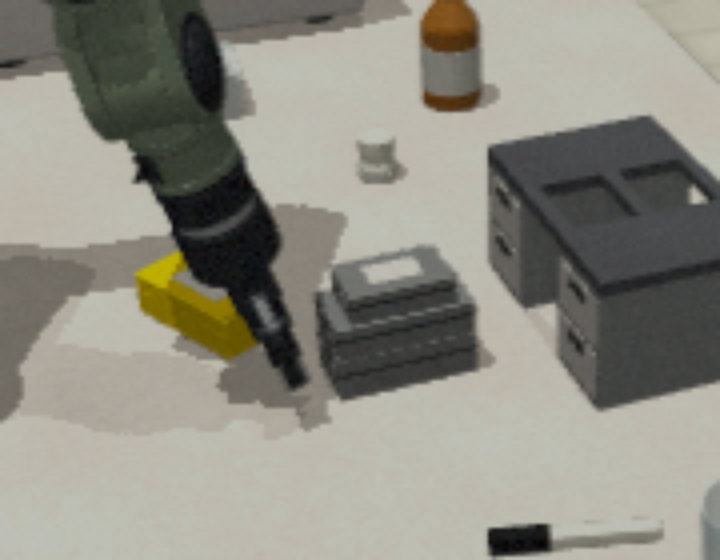

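>>> move_arm([
  [0, 0.3, 0, 0, -5, 0, 0.3],
  [3, 0, 0, 0, 0, 0, 0.3],
  [3, 0, 0, 0, 0, 0, 0.3],
  [3, 0, 0, 0, 0, 0, 0.3],
  [2, 0, 0, 0, 0, 0, 0.3],
  [2, 0, 0, 0, 0, 0, 0.3],
  [2, 0, 0, 0, 0, 0, 0.3],
  [2, 0, 0, 0, 0, 0, 0.3],
])

```text
time_s: 31.8
position: [401.6, -50.2, 14.6]
tcp_rot: [-1.589, 1.191, 0.027]
wrist_force: [-4.6, -0.3, 4.9]
opening: 25.6
```

```bash
python3 -c "from h import *; st()"
```

```text
t 31.8 pos [401.6 -50.2  14.6] j [-0.43  0.27 -1.21 -0.25  0.17 -0.45] F [-4.6 -0.3  4.9] open 25.6
 x [ 0.371  0.01  -0.929] jaw [-0.043  0.999 -0.007] jawyaw 92.48
```

>>> move_arm([
  [2, 0.1, 0, 0, 0, 0, 0.3],
  [3, 0.1, 0.3, 0, 0, 0, 0.3],
  [4, 0.2, 0, 0, 0, 0, 0.3],
  [5, 0.2, 0, 0, 0, 0, 0.3],
  [5, 0.3, 0, 0, 0, 0, 0.3],
  [5, 0.3, 0, 0, 0, 0, 0.3],
  [4, 0.2, 0, 0, 0, 0, 0.3],
  [2, 0.1, 0, 0, 0, 0, 0.3],
])

```text
time_s: 32.8
position: [405.5, -45.8, 5.8]
tcp_rot: [-1.593, 1.239, 0.01]
wrist_force: [-4.4, -1.7, 3.0]
opening: 25.5
```

Run:
```python
from top import *
from workcell import capture
st()
top(dict(S=(400,590,-120,40,96),M=(400,590,-120,40,70),riser=(570,790,-190,110,122)))
p,d=capture("side"); cv2.imwrite("pics/s7.png",cv2.resize(p[130:270,200:380,::-1],None,fx=4,fy=4))
```

```text
t 32.8 pos [405.5 -45.8   5.8] j [-0.39  0.3  -1.16 -0.2   0.13 -0.4 ] F [-4.4 -1.7  3. ] open 25.5
 x [ 0.325  0.003 -0.946] jaw [-0.031  0.999 -0.007] jawyaw 91.8
S medZ 96.1 c [472.6 -48.4] size [90.4 55.7] yaw 1.47
M medZ 69.8 c [474.  -47.5] size [120.   63.6] yaw 1.95
riser medZ 122.0 c [679.5 -37.9] size [160.8 245.9] yaw -87.64
```

View pics/s7.png

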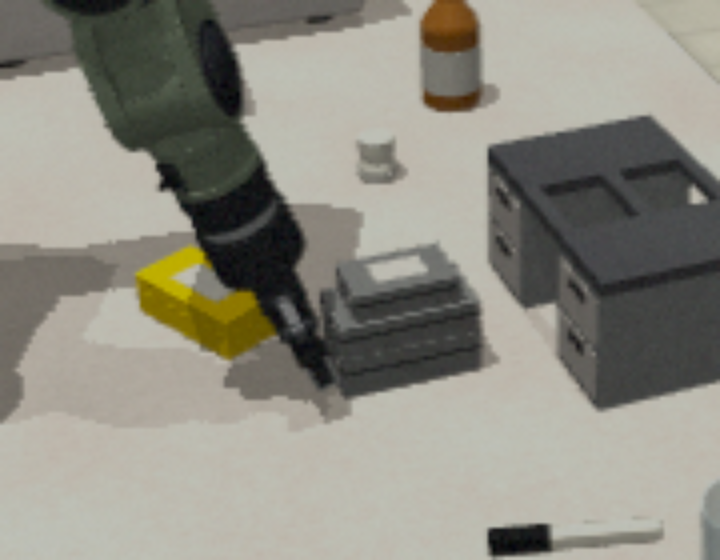

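>>> move_arm([
  [-5, -1, 3, 0, 0, 0, 0.3],
  [-5, -1, 3, 0, 0, 0.3, 0.3],
  [0, -1, 2, 0, 0, 0.3, 0.3],
  [0, 0, 0, 0, 0, 0, 0.3],
  [0, 0, 0, 0, 0, 0, 0.3],
  [0, 0, 0, 0, 0, 0, 0.3],
  [0, 0, 0, 0, 0, 0, 0.3],
  [0, 0, 0, 0, 0, 0, 0.3],
])

```text
time_s: 33.9
position: [397.0, -49.3, 15.1]
tcp_rot: [-1.593, 1.235, 0.023]
wrist_force: [-0.1, -0.5, 0.3]
opening: 25.6
```

```bash
python3 -c "from h import *; st()"
```

```text
t 33.9 pos [397.  -49.3  15.1] j [-0.42  0.26 -1.17 -0.17  0.14 -0.44] F [-0.1 -0.5  0.3] open 25.6
 x [ 0.329  0.007 -0.944] jaw [-0.043  0.999 -0.007] jawyaw 92.49
```

>>> move_arm([
  [4, 0.2, 0, 0, 0, 0, 0.3],
  [8, 0, 1, 0, 0, 0, 0.3],
  [8, 0, 1, 0, 0, 0, 0.3],
  [8, 0, 1, 0, 0, 0, 0.3],
  [8, 0, 1, 0, 0, 0, 0.3],
  [8, 0, 1, 0, 0, 0, 0.3],
  [4, 0, 0, 0, 0, 0, 0.3],
  [0, 0, 0, 0, 0, 0, 0.3],
])

```text
time_s: 34.9
position: [443.1, -47.5, 17.9]
tcp_rot: [-1.587, 1.246, 0.027]
wrist_force: [-3.2, 0.1, -0.7]
opening: 25.2
```

Run:
```python
from top import *
from workcell import capture
st()
top(dict(S=(400,610,-120,40,96),M=(400,610,-120,40,70)))
```

```text
t 34.9 pos [443.1 -47.5  17.9] j [-0.36  0.31 -1.05 -0.09  0.12 -0.38] F [-3.2  0.1 -0.7] open 25.2
 x [ 0.319  0.009 -0.948] jaw [-0.043  0.999 -0.005] jawyaw 92.46
S medZ 96.0 c [510. -46.] size [90.3 56.1] yaw 2.44
M medZ 70.0 c [511.7 -45.4] size [119.5  63.7] yaw 2.68
```

>>> move_arm([
  [6, 0.3, 0, 0, 0, 0, 0.3],
  [8, 0.3, 0.5, 0, 0, 0, 0.3],
  [9, 0.4, 0.5, 0, 0, 0, 0.3],
  [9, 0.4, 0.5, 0, 0, 0, 0.3],
  [9, 0.4, 0.5, 0, 0, 0, 0.3],
  [8, 0.4, 0.5, 0, 0, 0, 0.3],
  [4, 0.2, 0, 0, 0, 0, 0.3],
  [0, 0, 0, 0, 0, 0, 0.3],
])

```text
time_s: 35.95
position: [491.4, -44.3, 18.9]
tcp_rot: [-1.585, 1.256, 0.027]
wrist_force: [-3.6, 0.6, -1.0]
opening: 25.2
```

Run:
```python
from top import *
from workcell import capture
st()
top(dict(S=(400,610,-120,40,96),M=(400,660,-120,40,70)))
p,d=capture("side"); cv2.imwrite("pics/s8.png",cv2.resize(p[110:270,220:420,::-1],None,fx=3.6,fy=3.6))
```

```text
t 35.95 pos [491.4 -44.3  18.9] j [-0.3   0.36 -0.93 -0.02  0.1  -0.33] F [-3.6  0.6 -1. ] open 25.2
 x [ 0.31   0.008 -0.951] jaw [-0.04   0.999 -0.004] jawyaw 92.3
S medZ 96.2 c [557.2 -43.1] size [88.  55.9] yaw 2.23
M medZ 70.1 c [537.8 -22.9] size [118.1  54.3] yaw 35.17
```

View pics/s8.png

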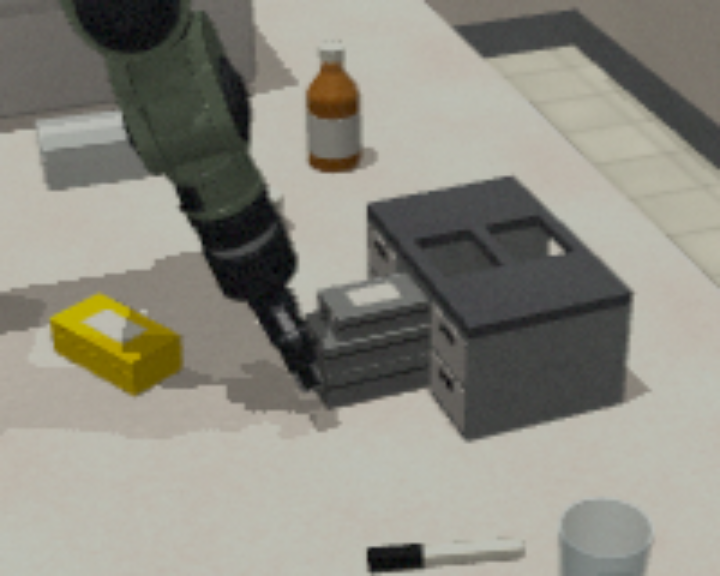

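>>> move_arm([
  [-8, -0.3, 0, 0, 0, 0, 0.3],
  [-4, 0, 0, 0, -6, 0, 0.3],
  [0, 0, 0, 0, -6, 0, 0.3],
  [0, 0, -2, 0, -6, 0, 0.3],
  [0, 0, -2, 0, -5, 0, 0.3],
  [0, 0, 0, 0, 0, 0, 0.3],
  [0, 0, 0, 0, 0, 0, 0.3],
  [0, 0, 0, 0, 0, 0, 0.3],
])

```text
time_s: 37.05
position: [505.9, -52.2, 26.1]
tcp_rot: [-1.604, 0.847, 0.014]
wrist_force: [-0.0, -0.1, -0.0]
opening: 25.6
```

```bash
python3 -c "from h import *; st()"
```

```text
t 37.05 pos [505.9 -52.2  26.1] j [-0.42  0.52 -1.29 -0.92  0.28 -0.37] F [-0.  -0.1 -0. ] open 25.6
 x [ 0.662  0.009 -0.749] jaw [-0.039  0.999 -0.022] jawyaw 92.26
```

Run:
```python
from top import *
from workcell import capture
st()
top(dict(S=(400,620,-120,40,96)),"pics/t9.png")
p,d=capture("side"); cv2.imwrite("pics/s9.png",cv2.resize(p[110:270,220:420,::-1],None,fx=3.6,fy=3.6))
```

```text
t 37.05 pos [505.9 -52.2  26.1] j [-0.42  0.52 -1.29 -0.92  0.28 -0.37] F [-0.  -0.1 -0. ] open 25.6
 x [ 0.662  0.009 -0.749] jaw [-0.039  0.999 -0.022] jawyaw 92.26
S medZ 96.1 c [564.4 -46.4] size [73.9 55.6] yaw 4.17
```

View pics/s9.png

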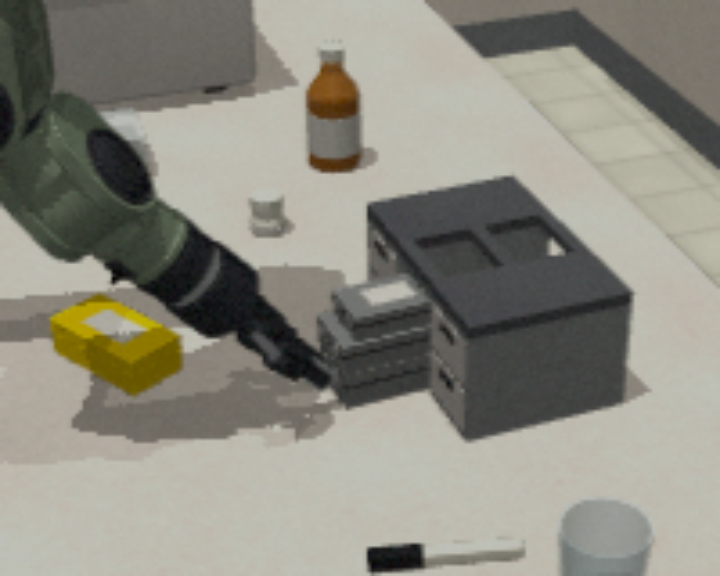

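View pics/t9.png

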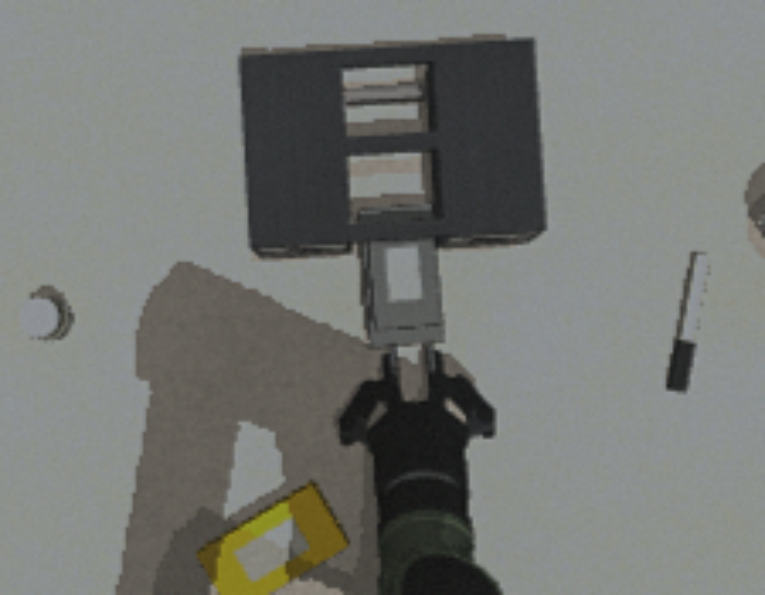

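```bash
cat > rear.py <<'E'
from h import *
from workcell import capture
def rear(x0,x1,ytc=-45,show=True):
    c=cam("top"); p,d=capture("top"); P=cloud(c,d); Z=P[...,2]
    for nm,h in (("S",96),("M",70)):
        m=((P[...,0]>x0)&(P[...,0]<x1)&(abs(P[...,1]-ytc)<45)&(abs(Z-h)<7)).astype(np.uint8)
        vs,us=np.nonzero(m)
        W=onplane(c,np.stack([us,vs],1),h)
        L=[];Rr=[]
        for v in np.unique(vs):
            k=vs==v
            if k.sum()<15: continue
            L.append(onplane(c,[[us[k].min()-.5,v]],h)[0]);Rr.append(onplane(c,[[us[k].max()+.5,v]],h)[0])
        L=np.array(L);Rr=np.array(Rr)
        if len(L)<3: print(nm,"few");continue
        mid=(L+Rr)/2
        w=np.median(L[:,1]-Rr[:,1])
        ok=abs((L-Rr)[:,1]-w)<4
        s,b=np.polyfit(mid[ok,0],mid[ok,1],1); xm=mid[ok,0].mean()
        print(nm,"yaw",round(np.degrees(np.arctan(s)),2),"w",round(w,1),"mid at x",round(xm,1),"y",round(s*xm+b,2),"axis",round(-37.9+(xm-679.4)*.0414,2),"x range",W[:,0].min().round(1),W[:,0].max().round(1),"n",ok.sum())
E
python3 -c "
from rear import *
rear(480,605)"
```

```text
S yaw 3.86 w 57.3 mid at x 564.2 y -46.27 axis -42.67 x range 527.0 601.5 n 25
M yaw -1.08 w 64.5 mid at x 521.6 y -49.21 axis -44.43 x range 480.0 601.7 n 3
```

>>> move_arm([
  [-4, 0, 0, 0, 4, 0, 0.3],
  [-4, 1, -2, 0, 4, 0, 0.3],
  [-2, 2, -3, -1, 0, 0, 0.3],
  [0, 2, -2, 0, 0, 0, 0.3],
  [0, 2, -1, 0, 0, 0, 0.3],
  [0, 0, 0, 0, 0, 0, 0.3],
  [0, 0, 0, 0, 0, 0, 0.3],
  [0, 0, 0, 0, 0, 0, 0.3],
])

```text
time_s: 38.2
position: [493.1, -43.4, 16.8]
tcp_rot: [-1.633, 0.991, -0.01]
wrist_force: [-0.5, 0.1, -0.1]
opening: 25.6
```

```bash
python3 -c "
from rear import *
st();rear(480,605)"
```

```text
t 38.2 pos [493.1 -43.4  16.8] j [-0.35  0.42 -1.2  -0.6   0.19 -0.35] F [-0.5  0.1 -0.1] open 25.6
 x [ 0.548 -0.005 -0.836] jaw [-0.043  0.998 -0.034] jawyaw 92.45
S yaw 3.93 w 57.4 mid at x 564.2 y -46.16 axis -42.67 x range 527.0 601.5 n 25
M yaw -9.59 w 64.5 mid at x 520.1 y -48.82 axis -44.5 x range 512.9 603.4 n 4
```

>>> move_arm([
  [2, -1.5, 0, 1.5, 0, 0, 0.3],
  [2, 0, -1, 0, 0, 0, 0.3],
  [2, 0, 0, 0, 0, 0, 0.3],
  [6, 0.5, 0.5, 0, 0, 0, 0.3],
  [7, 1, 0.5, 0, 0, 0, 0.3],
  [7, 1.2, 0.5, 0, 0, 0, 0.3],
  [4, 1, 0, 0, 0, 0, 0.3],
  [0, 0, 0, 0, 0, 0, 0.3],
])

```text
time_s: 39.25
position: [517.9, -40.7, 14.5]
tcp_rot: [-1.582, 1.003, 0.029]
wrist_force: [-0.4, -1.4, 0.1]
opening: 25.8
```

```bash
python3 -c "
from rear import *
st();rear(500,605)"
```

```text
t 39.25 pos [517.9 -40.7  14.5] j [-0.33  0.43 -1.13 -0.53  0.19 -0.32] F [-0.4 -1.4  0.1] open 25.8
 x [ 0.538  0.016 -0.843] jaw [-0.039  0.999 -0.006] jawyaw 92.21
S yaw 0.96 w 54.6 mid at x 568.5 y -44.92 axis -42.49 x range 538.0 601.5 n 22
M yaw 7.47 w 61.6 mid at x 531.9 y -46.11 axis -44.01 x range 500.4 601.6 n 4
```

>>> move_arm([
  [-4, 0, 0, 0, 0, 0.2, 0.3],
  [0, -3, 0, 0, 0, 0, 0.3],
  [3, 0, 0, 0, 0, 0, 0.3],
  [5, 0.3, 0, 0, 0, 0, 0.3],
  [7, 0.5, 0.5, 0, 0, 0, 0.3],
  [7, 0.5, 0.5, 0, 0, 0, 0.3],
  [5, 0.3, 0.5, 0, 0, 0, 0.3],
  [0, 0, 0, 0, 0, 0, 0.3],
])

```text
time_s: 40.3
position: [532.1, -41.7, 12.0]
tcp_rot: [-1.58, 1.02, 0.029]
wrist_force: [-0.2, 0.7, 0.5]
opening: 25.6
```

```bash
python3 -c "
from rear import *
st();rear(500,605)"
```

```text
t 40.3 pos [532.1 -41.7  12. ] j [-0.32  0.44 -1.08 -0.47  0.18 -0.31] F [-0.2  0.7  0.5] open 25.6
 x [ 0.523  0.015 -0.852] jaw [-0.037  0.999 -0.005] jawyaw 92.12
S yaw 2.01 w 57.4 mid at x 575.8 y -43.28 axis -42.19 x range 500.8 601.5 n 17
M yaw -6.76 w 64.6 mid at x 545.1 y -43.49 axis -43.46 x range 500.4 603.5 n 5
```

>>> move_arm([
  [4, 0.2, 0, 0, 0, 0.2, 0.3],
  [7, 0.3, 1, 0, 0, 0, 0.3],
  [7, 0.3, 1, 0, 0, 0, 0.3],
  [7, 0.3, 1, 0, 0, 0, 0.3],
  [6, 0.2, 0.5, 0, 0, 0, 0.3],
  [-8, -0.3, 0, 0, 0, 0, 0.3],
  [-8, -0.3, 0, 0, 0, 0, 0.3],
  [0, 0, 0, 0, 0, 0, 0.3],
])

```text
time_s: 41.35
position: [535.5, -40.0, 10.6]
tcp_rot: [-1.577, 1.04, 0.03]
wrist_force: [-0.7, 0.6, 0.2]
opening: 25.9
```

```bash
python3 -c "
from rear import *
st();rear(520,605)"
```

```text
t 41.35 pos [535.5 -40.   10.6] j [-0.31  0.44 -1.05 -0.43  0.17 -0.3 ] F [-0.7  0.6  0.2] open 25.9
 x [ 0.506  0.015 -0.862] jaw [-0.036  0.999 -0.003] jawyaw 92.05
S yaw 3.09 w 57.4 mid at x 585.9 y -41.51 axis -41.77 x range 570.2 601.5 n 10
M yaw -1.06 w 64.6 mid at x 564.3 y -41.21 axis -42.67 x range 556.7 603.4 n 4
```

>>> move_arm([
  [-2, 0, 0, 0, -4, 0.3, 0.3],
  [-2, -0.5, 0, 0, -4, 0, 0.3],
  [-2, 0, 0, 0, -4, 0, 0.3],
  [0, 0, 0, 0, 0, 0, 0.3],
  [0, 0, 0, 0, 0, 0, 0.3],
  [0, 0, 0, 0, 0, 0, 0.3],
  [0, 0, 0, 0, 0, 0, 0.3],
  [0, 0, 0, 0, 0, 0, 0.3],
])

```text
time_s: 42.4
position: [536.4, -42.5, 14.8]
tcp_rot: [-1.593, 0.816, 0.024]
wrist_force: [0.2, -1.3, 0.6]
opening: 25.4
```

```bash
python3 -c "
from rear import *
st();rear(520,605)"
```

```text
t 42.4 pos [536.4 -42.5  14.8] j [-0.37  0.6  -1.25 -1.    0.26 -0.31] F [ 0.2 -1.3  0.6] open 25.4
 x [ 0.685  0.016 -0.729] jaw [-0.04   0.999 -0.016] jawyaw 92.32
S yaw 3.09 w 57.4 mid at x 585.9 y -41.51 axis -41.77 x range 570.2 601.5 n 10
M yaw -1.06 w 64.6 mid at x 564.3 y -41.21 axis -42.67 x range 556.7 601.7 n 4
```

>>> move_arm([
  [4, 0.5, 0, 0.5, 0, 0, 0.3],
  [4, 0.2, 0, 0, 0, 0, 0.3],
  [3, 0.1, 0, 0, 0, 0, 0.3],
  [6, 0.2, 0.5, 0, 0, 0, 0.3],
  [7, 0.2, 0.5, 0, 0, 0, 0.3],
  [7, 0.2, 0.5, 0, 0, 0, 0.3],
  [6, 0.2, 0.5, 0, 0, 0, 0.3],
  [0, 0, 0, 0, 0, 0, 0.3],
])

```text
time_s: 43.45
position: [568.6, -39.6, 14.4]
tcp_rot: [-1.577, 0.828, 0.033]
wrist_force: [1.4, 0.3, -0.1]
opening: 25.4
```

```bash
python3 -c "
from rear import *
st();rear(540,605)"
```

```text
t 43.45 pos [568.6 -39.6  14.4] j [-0.33  0.58 -1.16 -0.89  0.24 -0.28] F [ 1.4  0.3 -0.1] open 25.4
 x [ 0.676  0.022 -0.736] jaw [-0.037  0.999 -0.004] jawyaw 92.14
S yaw -1.06 w 54.6 mid at x 593.1 y -39.63 axis -41.47 x range 586.9 601.5 n 5
M yaw 7.47 w 61.7 mid at x 580.5 y -39.45 axis -41.99 x range 540.0 603.6 n 5
```

>>> move_arm([
  [4, -0.6, 0, 0, 0, 0.2, 0.3],
  [6, -0.4, 0.5, 0, 0, 0, 0.3],
  [6, -0.4, 0.5, 0, 0, 0, 0.3],
  [5, -0.3, 0.5, 0, 0, 0, 0.3],
  [0, 0, 0, 0, 0, 0, 0.3],
  [0, 0, 0, 0, 0, 0, 0.3],
  [0, 0, 0, 0, 0, 0, 0.3],
  [0, 0, 0, 0, 0, 0, 0.3],
])

```text
time_s: 44.5
position: [582.0, -39.1, 12.5]
tcp_rot: [-1.571, 0.841, 0.04]
wrist_force: [-2.5, 0.1, 2.5]
opening: 25.6
```

```bash
python3 -c "
from rear import *
st();rear(540,605)
p,d=capture('top'); cv2.imwrite('pics/t10.png',cv2.resize(p[115:215,280:385,::-1],None,fx=6,fy=5.8,interpolation=cv2.INTER_CUBIC))
P=cloud(cam('top'),d)
for v in range(128,185,3): print(v,np.round(P[v,328],0), np.round(P[v,336],0))
"
```

```text
t 44.5 pos [582.  -39.1  12.5] j [-0.32  0.58 -1.12 -0.83  0.24 -0.27] F [-2.5  0.1  2.5] open 25.6
 x [ 0.666  0.027 -0.745] jaw [-0.04   0.999  0.   ] jawyaw 92.3
S few
M yaw -1.06 w 64.7 mid at x 592.3 y -38.79 axis -41.51 x range 541.5 603.6 n 3
128 [748. -33. 118.] [746. -56. 122.]
131 [765. -36.  -1.] [765. -61.  -3.]
134 [756. -36.  -6.] [754. -61.   3.]
137 [741. -35.  25.] [740. -59.  25.]
140 [736. -35.   4.] [737. -60.  -4.]
143 [727. -35.   1.] [726. -60.  -0.]
146 [704. -33.  73.] [704. -57.  71.]
149 [695. -33.  73.] [687. -55. 119.]
152 [679. -32. 120.] [678. -55. 121.]
155 [674. -33.  95.] [673. -55.  98.]
158 [666. -32.  93.] [665. -55.  99.]
161 [657. -32.  94.] [656. -55.  95.]
164 [648. -32.  98.] [648. -55.  97.]
167 [639. -32.  96.] [639. -55.  92.]
170 [630. -32.  99.] [630. -55.  98.]
173 [622. -32.  95.] [622. -55.  97.]
176 [611. -31. 118.] [611. -53. 119.]
179 [602. -31. 123.] [602. -53. 121.]
182 [598. -32.  70.] [598. -55.  69.]
```

View pics/t10.png

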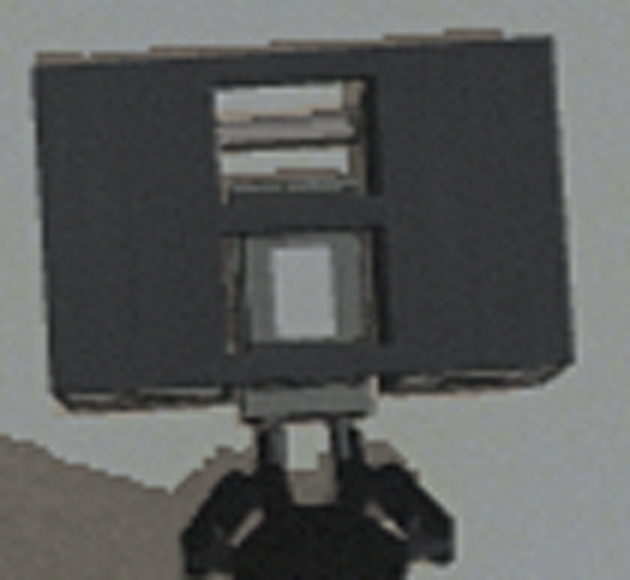

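```bash
cat >> rear.py <<'E'
def win(x0=618,x1=676):
    c=cam("top"); p,d=capture("top"); P=cloud(c,d); Z=P[...,2]
    for nm,h,a,b in (("S",96,x0,x1),("M",70,690,740),("M",70,580,604)):
        r=[];
        for v in range(120,200):
            k=np.nonzero((abs(Z[v]-h)<8)&(abs(P[v,:,1]+40)<42)&(P[v,:,0]>a)&(P[v,:,0]<b))[0]
            if len(k)<14: continue
            l=onplane(c,[[k.min()-.5,v],[k.max()+.5,v]],h); r.append([l[:,0].mean(),l[0,1],l[1,1]])
        r=np.array(r)
        if len(r)<2: print(nm,len(r)); continue
        m=r[:,1:].mean(1); s,bb=np.polyfit(r[:,0],m,1); xm=r[:,0].mean()
        print(nm,"x",r[:,0].min().round(1),r[:,0].max().round(1),"w",np.median(r[:,1]-r[:,2]).round(1),"yaw",np.degrees(s).round(2),"off axis",round(s*xm+bb-(-37.9+(xm-679.4)*.0414),2))
E
python3 -c "
from rear import *
st();win()"
```

```text
t 44.6 pos [582.  -39.1  12.5] j [-0.32  0.58 -1.12 -0.83  0.24 -0.27] F [-2.4  0.5  0.8] open 25.7
 x [ 0.666  0.027 -0.745] jaw [-0.04   0.999  0.   ] jawyaw 92.3
S x 619.1 673.8 w 57.5 yaw 1.54 off axis -1.0
M x 698.8 704.6 w 73.8 yaw -102.87 off axis -5.8
M x 586.5 598.3 w 64.7 yaw -0.92 off axis 3.89
```

>>> move_arm([
  [4, 0, 0.7, 0, 0, 0, 0.3],
  [5, 0, 0.7, 0, 0, 0, 0.3],
  [5, 0, 0.7, 0, 0, 0, 0.3],
  [4, 0, 0.5, 0, 0, 0, 0.3],
  [0, 0, 0, 0, 0, 0, 0.3],
  [0, 0, 0, 0, 0, 0, 0.3],
  [0, 0, 0, 0, 0, 0, 0.3],
  [0, 0, 0, 0, 0, 0, 0.3],
])

```text
time_s: 45.65
position: [592.2, -38.0, 11.8]
tcp_rot: [-1.567, 0.854, 0.04]
wrist_force: [-3.1, -0.2, 2.4]
opening: 25.8
```

```bash
python3 -c "
from rear import *
st();win()"
```

```text
t 45.65 pos [592.2 -38.   11.8] j [-0.3   0.57 -1.08 -0.77  0.22 -0.26] F [-3.1 -0.2  2.4] open 25.8
 x [ 0.656  0.026 -0.754] jaw [-0.037  0.999  0.003] jawyaw 92.12
S x 619.1 673.8 w 57.6 yaw 1.63 off axis -1.43
M x 704.8 713.7 w 73.8 yaw -1.05 off axis -2.8
M x 598.3 601.2 w 67.6 yaw -59.26 off axis 3.75
```

>>> move_arm([
  [4, -0.3, 0.7, 0, 0, 0, 0.3],
  [4, 0, 0.7, 0, 0, 0, 0.3],
  [3, 0, 0.7, 0, 0, 0, 0.3],
  [0, 0, 0, 0, 0, 0, 0.3],
  [0, 0, 0, 0, 0, 0, 0.3],
  [0, 0, 0, 0, 0, 0, 0.3],
  [0, 0, 0, 0, 0, 0, 0.3],
  [0, 0, 0, 0, 0, 0, 0.3],
])

```text
time_s: 46.7
position: [597.5, -37.5, 11.4]
tcp_rot: [-1.564, 0.864, 0.04]
wrist_force: [-2.1, 1.0, 1.7]
opening: 25.6
```

```bash
python3 -c "
from rear import *
st()
p,d=capture('side'); cv2.imwrite('pics/s10.png',cv2.resize(p[110:270,220:420,::-1],None,fx=3.6,fy=3.6))
"
```

```text
t 46.7 pos [597.5 -37.5  11.4] j [-0.3   0.57 -1.06 -0.74  0.22 -0.25] F [-2.1  1.   1.7] open 25.6
 x [ 0.649  0.026 -0.76 ] jaw [-0.035  0.999  0.004] jawyaw 92.0
```

View pics/s10.png

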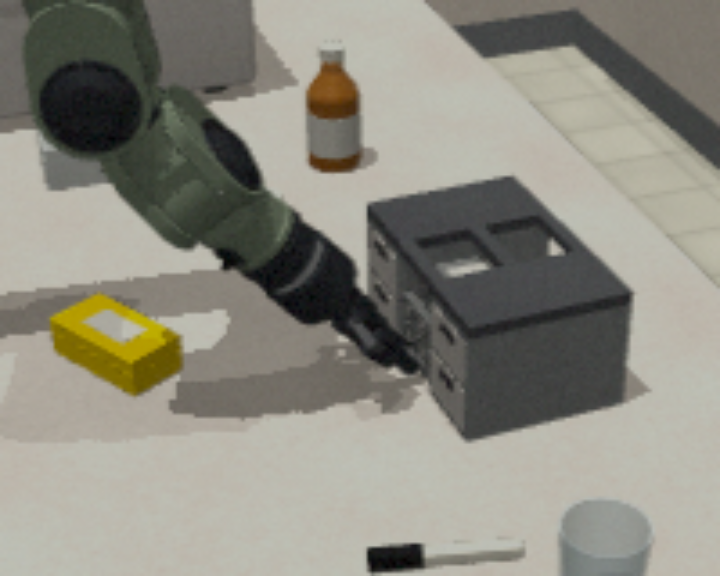

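>>> move_arm([
  [4, -0.3, 0.7, 0, 0, 0, 0.3],
  [4, -0.2, 0.7, 0, 0, 0, 0.3],
  [4, -0.2, 0.7, 0, 0, 0, 0.3],
  [4, -0.2, 0.7, 0, 0, 0, 0.3],
  [4, 0, 0.7, 0, 0, 0, 0.3],
  [4, 0, 0.7, 0, 0, 0, 0.3],
  [4, 0, 0.7, 0, 0, 0, 0.3],
  [4, 0, 0.7, 0, 0, 0, 0.3],
])

```text
time_s: 47.75
position: [609.5, -36.1, 8.9]
tcp_rot: [-1.556, 0.896, 0.039]
wrist_force: [-16.5, -2.7, 10.6]
opening: 25.9
```

```bash
python3 -c "
from rear import *
st();win()
p,d=capture('top'); cv2.imwrite('pics/t11.png',cv2.resize(p[115:215,280:385,::-1],None,fx=6,fy=5.8,interpolation=cv2.INTER_CUBIC))
"
```

```text
t 47.75 pos [609.5 -36.1   8.9] j [-0.28  0.56 -1.01 -0.65  0.2  -0.24] F [-16.5  -2.7  10.6] open 25.9
 x [ 0.624  0.024 -0.781] jaw [-0.027  1.     0.009] jawyaw 91.57
S x 627.6 673.9 w 57.6 yaw 9.01 off axis -0.52
M x 725.7 731.7 w 62.0 yaw -1.04 off axis 1.94
M 0
```

View pics/t11.png

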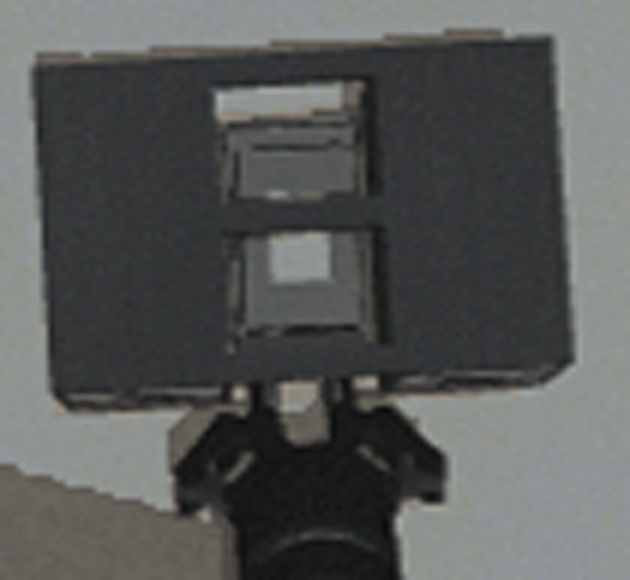

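>>> move_arm([
  [-4, 0, 0.5, 0, 0, 0, 0.3],
  [-8, -0.3, 1, 0, 0, 0, 0.3],
  [-15, -0.6, 3, 0, 0, 0, 0.3],
  [-20, -0.8, 5, 0, 0, 0, 0.3],
  [-20, -0.8, 10, 0, 0, 0, 0.3],
  [-15, 0, 20, 0, 3, 0, 0.3],
  [-15, 0, 20, 0, 3, 0, 0.3],
  [0, 0, 20, 0, 3, 0, 0.3],
])

```text
time_s: 48.85
position: [502.8, -37.7, 87.7]
tcp_rot: [-1.538, 1.063, 0.053]
wrist_force: [0.9, 0.2, -0.2]
opening: 25.7
```

>>> move_arm([
  [-10, -20, 20, 0, 4, 0, 0.3],
  [-10, -25, 20, 0, 4, 0, 0.3],
  [-10, -30, 15, 0, 4, 0, 0.3],
  [-10, -30, 15, 0, 0, 0, 0.3],
  [0, -30, 10, 0, 0, 0, 0.3],
  [0, -20, 0, 0, 0, 0, 0.3],
  [0, 0, 0, 0, 0, 0, 0.3],
  [0, 0, 0, 0, 0, 0, 0.3],
])

```text
time_s: 49.85
position: [458.1, -196.0, 173.3]
tcp_rot: [-1.505, 1.272, 0.085]
wrist_force: [0.0, -0.1, 0.5]
opening: 25.9
```

```bash
python3 -c "
from rear import *
st();win()
p,d=capture('top'); cv2.imwrite('pics/t12.png',cv2.resize(p[115:215,280:385,::-1],None,fx=6,fy=5.8,interpolation=cv2.INTER_CUBIC))
P=cloud(cam('top'),d)
for v in range(128,190,2): print(v,*[np.round(P[v,u],0).astype(int).tolist() for u in (322,329,336)])
p,d=capture('side'); cv2.imwrite('pics/s12.png',cv2.resize(p[140:240,300:420,::-1],None,fx=6,fy=6))
"
```

```text
t 49.85 pos [ 458.1 -196.   173.3] j [-0.68  0.12 -0.68  0.56  0.21 -0.68] F [ 0.  -0.1  0.5] open 25.9
 x [ 0.293  0.025 -0.956] jaw [-0.022  1.     0.019] jawyaw 91.25
S x 627.6 673.8 w 57.6 yaw 8.0 off axis -1.28
M x 725.7 731.7 w 62.0 yaw -1.04 off axis 1.94
M 0
128 [746, -16, 125] [747, -36, 121] [748, -56, 115]
130 [767, -17, 4] [768, -39, -1] [768, -61, -4]
132 [762, -17, 0] [762, -39, -2] [761, -61, 1]
134 [756, -17, 0] [756, -39, -2] [755, -61, -1]
136 [744, -17, 24] [743, -38, 27] [744, -60, 24]
138 [729, -16, 69] [729, -37, 68] [729, -58, 68]
140 [723, -16, 71] [722, -37, 74] [717, -56, 96]
142 [712, -16, 96] [712, -36, 96] [711, -56, 96]
144 [706, -16, 97] [706, -36, 98] [705, -56, 97]
146 [700, -16, 102] [701, -36, 94] [700, -56, 94]
148 [695, -16, 97] [694, -36, 98] [695, -56, 93]
150 [684, -15, 125] [684, -35, 123] [684, -55, 119]
152 [679, -15, 122] [679, -35, 120] [678, -55, 124]
154 [673, -15, 121] [673, -35, 122] [673, -55, 118]
156 [671, -15, 97] [671, -35, 95] [671, -56, 94]
158 [666, -15, 94] [665, -35, 98] [665, -55, 96]
160 [660, -15, 93] [660, -35, 95] [659, -55, 97]
162 [654, -15, 99] [654, -35, 94] [653, -55, 99]
164 [648, -15, 96] [648, -35, 94] [648, -55, 91]
166 [643, -15, 94] [642, -35, 97] [642, -55, 93]
168 [637, -15, 94] [637, -35, 95] [636, -55, 96]
170 [631, -14, 93] [631, -35, 96] [631, -55, 93]
172 [627, -14, 77] [628, -35, 70] [627, -56, 69]
174 [622, -14, 72] [622, -35, 71] [622, -56, 70]
176 [611, -14, 122] [611, -34, 120] [610, -53, 123]
178 [605, -14, 127] [605, -34, 119] [605, -53, 125]
180 [600, -14, 123] [502, -11, 1205] [610, -58, 3]
182 [605, -14, -1] [604, -36, -1] [604, -58, 2]
184 [598, -14, 0] [598, -36, -2] [598, -58, 0]
186 [592, -14, 2] [592, -36, 1] [592, -58, -3]
188 [586, -14, 0] [585, -36, 0] [585, -58, -3]
```

View pics/t12.png

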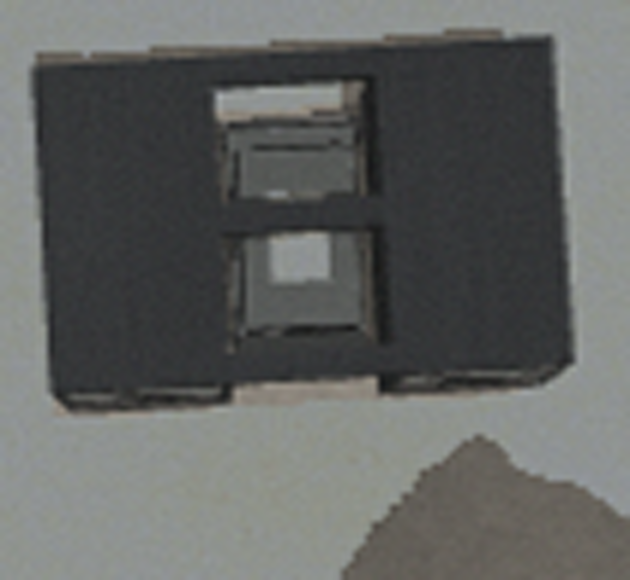

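View pics/s12.png

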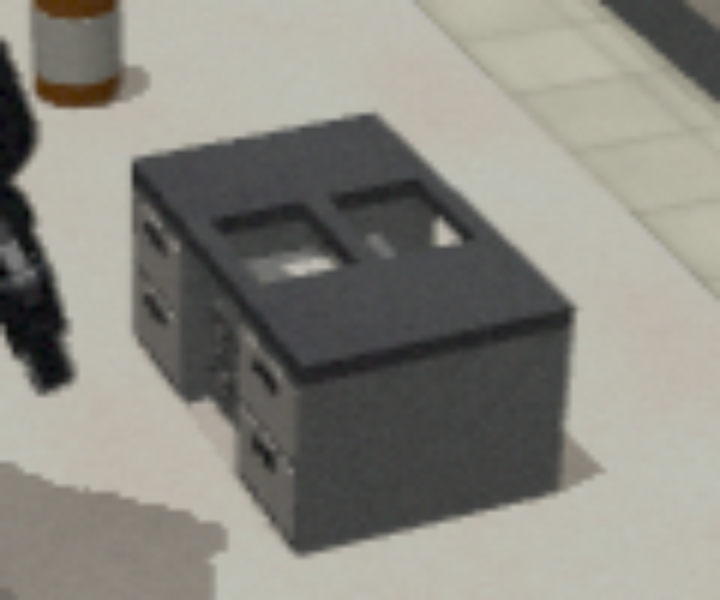

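```bash
python3 -c "
from rear import *
st()
c=cam('wrist');p,d=capture('wrist'); cv2.imwrite('pics/w12.png',p[...,::-1]); print(-c['R'].T@c['t'],c['R'][2])
"
```

```text
t 50.0 pos [ 458.4 -195.8  173.4] j [-0.68  0.12 -0.67  0.56  0.2  -0.68] F [-0.9 -0.9  0.6] open 25.6
 x [ 0.293  0.025 -0.956] jaw [-0.023  1.     0.019] jawyaw 91.31
[ 344.26678355 -201.62056022  286.86668618] [ 0.56380516  0.02843804 -0.82541808]
```

View pics/w12.png

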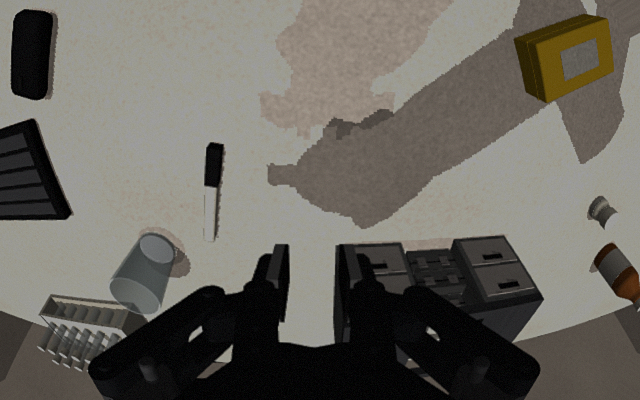

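>>> move_arm([
  [20, 20, 40, 0, 4, 0, 0.3],
  [35, 26, 30, 0, 4, 0, 0.3],
  [40, 26, 15, 0, 4, 0, 0.3],
  [40, 26, 5, 0, 4, 0, 0.3],
  [40, 26, 0, 0, 1, 0, 0.3],
  [35, 20, 0, 0, 0, 0, 0.3],
  [20, 10, 0, 0, 0, 0, 0.3],
  [0, 0, 0, 0, 0, 0, 0.3],
])

```text
time_s: 51.05
position: [692.4, -28.5, 262.4]
tcp_rot: [0.423, 1.543, 2.014]
wrist_force: [0.0, -0.5, -0.3]
opening: 25.6
```

```bash
python3 -c "
from rear import *
st()
c=cam('wrist');p,d=capture('wrist'); cv2.imwrite('pics/w13.png',p[...,::-1]); print(-c['R'].T@c['t'],c['R'][2])
np.savez('pics/w13.npz',p=p,d=d,R=c['R'],t=c['t'],f=c['f'],cx=c['cx'],cy=c['cy'])
"
```

```text
t 51.05 pos [692.4 -28.5 262.4] j [-0.16  0.61  0.33  1.31  0.02 -0.18] F [ 0.  -0.5 -0.3] open 25.6
 x [-0.012  0.025 -1.   ] jaw [-0.02   0.999  0.025] jawyaw 91.15
[618.43558223 -34.7102242  405.28140489] [ 0.285513    0.02992019 -0.95790767]
```

View pics/w13.png

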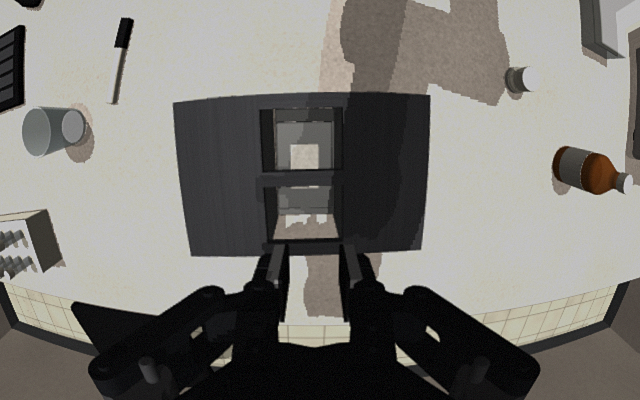

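```bash
python3 -c "
from h import *
z=np.load('pics/w13.npz'); c={k:z[k] for k in ('R','t','f','cx','cy')}
p=z['p'][85:265,235:375,::-1]; cv2.imwrite('pics/w13c.png',cv2.convertScaleAbs(cv2.resize(p,None,fx=3.3,fy=3.3,interpolation=cv2.INTER_CUBIC),alpha=1.8))
P=cloud(c,z['d'],True)
for v in range(104,246,4): print(v,*[np.round(P[v,u],0).astype(int).tolist() for u in (285,305,325)])
for v in (120,140,150,160,195,205,215): print(v,[(u,*np.round(P[v,u,1:],0).astype(int).tolist()) for u in list(range(266,284,2))+list(range(326,344,2))])
"
```

```text
104 [611, -53, 123] [611, -35, 122] [611, -17, 121]
108 [615, -54, 120] [614, -36, 69] [614, -13, 59]
112 [619, -57, 70] [619, -35, 72] [618, -14, 70]
116 [623, -57, 69] [623, -35, 69] [623, -14, 68]
120 [628, -57, 70] [627, -35, 69] [627, -14, 70]
124 [631, -55, 96] [631, -35, 95] [630, -15, 96]
128 [635, -55, 94] [635, -35, 94] [634, -15, 96]
132 [639, -55, 96] [639, -35, 95] [638, -15, 96]
136 [643, -55, 96] [643, -35, 96] [642, -15, 95]
140 [647, -55, 95] [647, -35, 96] [646, -15, 96]
144 [651, -55, 95] [651, -35, 97] [650, -15, 95]
148 [655, -55, 96] [655, -35, 96] [655, -15, 95]
152 [659, -55, 95] [659, -35, 95] [659, -15, 96]
156 [663, -55, 95] [663, -35, 96] [663, -15, 96]
160 [667, -55, 95] [667, -35, 95] [667, -14, 96]
164 [672, -55, 94] [671, -35, 96] [671, -14, 95]
168 [675, -55, 97] [675, -35, 95] [675, -14, 96]
172 [675, -53, 121] [674, -35, 122] [674, -16, 121]
176 [678, -53, 121] [678, -34, 121] [678, -16, 121]
180 [682, -53, 122] [682, -34, 122] [682, -16, 122]
184 [686, -53, 122] [686, -34, 122] [686, -16, 121]
188 [696, -55, 96] [696, -34, 95] [696, -14, 96]
192 [7
[... 1947 characters left out ...]
, 95), (326, -12, 96), (328, -10, 95), (330, -8, 95), (332, -4, 68), (334, 3, 26), (336, 2, 57), (338, 3, 75), (340, 2, 98), (342, 2, 110)]
205 [(266, -74, 105), (268, -73, 96), (270, -73, 76), (272, -73, 54), (274, -72, 42), (276, -73, 12), (278, -63, 94), (280, -60, 95), (282, -58, 95), (326, -12, 96), (328, -10, 94), (330, -8, 96), (332, -3, 70), (334, 3, 25), (336, 3, 58), (338, 3, 73), (340, 2, 99), (342, 3, 110)]
215 [(266, -74, 110), (268, -73, 102), (270, -73, 83), (272, -73, 60), (274, -72, 49), (276, -72, 21), (278, -71, -2), (280, -68, 0), (282, -66, -1), (326, -4, -1), (328, -2, -1), (330, 1, 0), (332, 4, -2), (334, 4, 24), (336, 3, 58), (338, 4, 71), (340, 3, 97), (342, 4, 110)]
```

View pics/w13c.png

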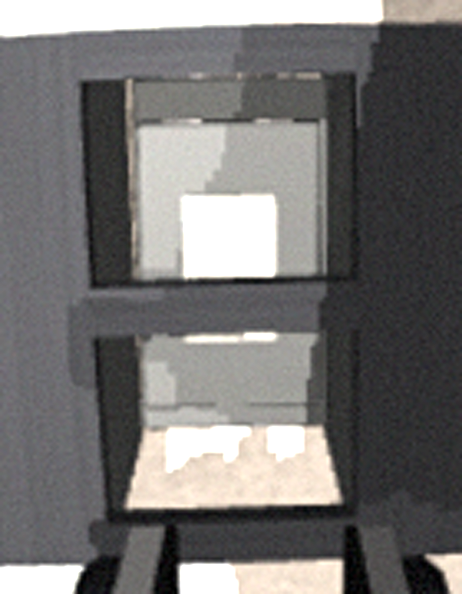

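```bash
python3 -c "
from h import *
z=np.load('pics/w13.npz'); c={k:z[k] for k in ('R','t','f','cx','cy')}
P=cloud(c,z['d'],True)
for u in (300,305,310): print([(v,*np.round(P[v,u,[0,2]],1).tolist()) for v in list(range(90,110))])
for u in (285,305,325): print([(v,*np.round(P[v,u,[0,2]],1).tolist()) for v in list(range(204,217))+list(range(119,125))])
for u in (220,380): print([(v,*np.round(P[v,u],1).tolist()) for v in list(range(94,102))+list(range(246,256,1))])
"
```

```text
[(90, 589.9, -0.8), (91, 591.3, -0.4), (92, 592.7, 0.7), (93, 601.3, 121.6), (94, 602.2, 121.8), (95, 603.1, 121.2), (96, 604.0, 121.6), (97, 605.0, 121.8), (98, 605.9, 121.5), (99, 606.7, 120.3), (100, 607.8, 122.6), (101, 608.7, 122.2), (102, 609.6, 122.0), (103, 610.5, 122.0), (104, 611.4, 122.0), (105, 612.3, 122.3), (106, 613.2, 121.3), (107, 612.3, -1.1), (108, 613.6, -0.5), (109, 615.5, 68.7)]
[(90, 590.0, 1.1), (91, 591.2, -0.7), (92, 600.2, 120.2), (93, 601.3, 122.1), (94, 602.2, 122.1), (95, 603.1, 121.6), (96, 603.9, 120.5), (97, 604.9, 121.1), (98, 605.8, 121.2), (99, 606.7, 121.2), (100, 607.7, 122.3), (101, 608.6, 121.5), (102, 609.5, 122.3), (103, 610.4, 121.1), (104, 611.3, 121.9), (105, 612.3, 122.0), (106, 613.2, 121.3), (107, 612.2, 0.1), (108, 614.4, 68.9), (109, 615.4, 67.7)]
[(90, 589.9, 1.0), (91, 591.0, -1.8), (92, 600.2, 121.5), (93, 601.1, 119.9), (94, 602.1, 122.5), (95, 603.0, 121.2), (96, 603.9, 120.3), (97, 604.8, 121.9), (98, 605.8, 122.0), (99, 606.7, 121.1), (100, 607.6, 121.5), (101, 608.5, 122.2), (102, 609.4, 120.5), (103, 610.4, 122.2), (104, 611.
[... 1543 characters left out ...]
.2, -121.8, 121.6), (249, 755.7, -122.1, 120.9), (250, 756.1, -121.8, 122.3), (251, 758.0, -122.3, 120.9), (252, 758.8, -122.2, 121.6), (253, 759.8, -122.2, 122.0), (254, 760.9, -122.3, 122.1), (255, 762.0, -122.4, 122.3)]
[(94, 599.3, 33.0, 121.7), (95, 600.2, 33.2, 121.3), (96, 601.1, 33.2, 121.1), (97, 602.1, 33.1, 121.6), (98, 603.0, 33.1, 121.7), (99, 603.9, 33.3, 121.1), (100, 604.9, 33.0, 122.4), (101, 605.8, 33.4, 121.1), (246, 750.0, 43.4, 121.3), (247, 751.1, 43.5, 121.5), (248, 752.6, 43.8, 120.6), (249, 753.5, 43.8, 121.1), (250, 754.3, 43.7, 121.8), (251, 756.2, 44.2, 120.4), (252, 756.7, 44.0, 121.6), (253, 817.9, 78.1, -0.4), (254, 820.2, 78.6, -1.7), (255, 821.6, 78.6, -1.1)]
```

>>> move_arm([
  [-30, -10, 0, 0, 0, 0, 0.3],
  [-45, -30, 0, 0, 0, 0, 0.3],
  [-45, -30, 0, 0, -4, 0, 0.3],
  [-40, -30, -10, 0, -4, 0, 0.3],
  [-40, -30, -25, 0, -4, 0, 0.3],
  [-20, -20, -25, 0, -4, 0, 0.3],
  [-5, -5, -15, 0, -2, 0, 0.3],
  [0, 0, 0, 0, 0, 0, 0.3],
])

```text
time_s: 52.1
position: [449.9, -187.2, 185.1]
tcp_rot: [-1.537, 1.258, 0.051]
wrist_force: [-0.6, 0.5, -0.3]
opening: 25.8
```

```bash
python3 -c "
from rear import *
st()
c=cam('wrist');p,d=capture('wrist'); cv2.imwrite('pics/w14.png',cv2.resize(p[200:320,330:560,::-1],None,fx=3.4,fy=3.4)); print(-c['R'].T@c['t'],c['R'][2])
np.savez('pics/w14.npz',p=p,d=d,R=c['R'],t=c['t'],f=c['f'],cx=c['cx'],cy=c['cy'])
P=cloud(c,d,True)
m=(abs(P[...,1]+39)<28)&(P[...,0]>580)&(P[...,0]<640)&(P[...,2]>-5)&(P[...,2]<100)
for a,b in ((3,36),(44,66),(74,92)):
    k=m&(P[...,2]>a)&(P[...,2]<b); print(a,b,k.sum(),np.round(np.percentile(P[k][:,0],[10,50,90]),1) if k.sum() else '', np.round(np.polyfit(P[k][:,1],P[k][:,0],1),3) if k.sum()>20 else '')
"
```

```text
t 52.1 pos [ 449.9 -187.2  185.1] j [-0.68  0.07 -0.7   0.56  0.21 -0.67] F [-0.6  0.5 -0.3] open 25.8
 x [ 0.307  0.016 -0.951] jaw [-0.019  1.     0.011] jawyaw 91.08
[ 334.10507709 -191.68880425  296.8715465 ] [ 0.57598848  0.01925433 -0.81723102]
3 36 681 [614.7 615.9 617.1] [-3.30000e-02  6.14618e+02]
44 66 542 [613.1 614.3 615.4] [-2.70000e-02  6.13187e+02]
74 92 102 [626.3 627.6 628.6] [-1.00000e-02  6.27367e+02]
```

View pics/w14.png

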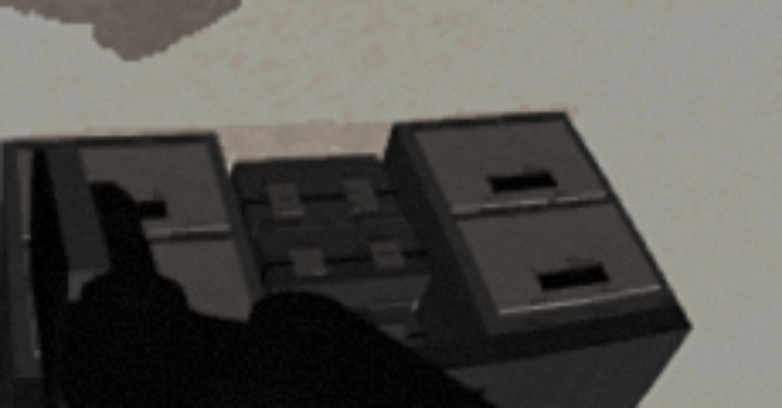

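```bash
python3 -c "
from h import *
c=cam('top'); P=cloud(c,np.load('pics/top0.npy')); g=np.load('pics/top0rgb.npy')
for u in (323,328,333): print([(v,*np.round(P[v,u,[0,2]],1).tolist(),int(g[v,u].mean())) for v in range(128,146)])
print(onplane(c,[[328,136.5],[328,138.5],[328,139.5],[328,140.5]],24).round(1))
print(onplane(c,[[328,183],[328,184],[328,185]],122).round(1))
z=np.load('pics/w14.npz'); c={k:z[k] for k in ('R','t','f','cx','cy')}; Q=cloud(c,z['d'],True)
for y0,y1 in ((5,60),(-140,-85)):
  m=(Q[...,1]>y0)&(Q[...,1]<y1)&(Q[...,0]>570)&(Q[...,0]<640)&(Q[...,2]>15)&(Q[...,2]<110)
  print(y0,m.sum(),np.percentile(Q[m][:,0],[5,20,50,80]).round(1),Q[m][:,1].mean().round(1))
"
```

```text
[(128, 746.9, 122.6, 49), (129, 744.8, 118.8, 51), (130, 768.2, 0.2, 144), (131, 764.6, 2.4, 139), (132, 761.8, 0.5, 142), (133, 758.5, 1.2, 139), (134, 755.3, 1.4, 124), (135, 752.4, 0.3, 76), (136, 744.8, 21.7, 96), (137, 741.5, 22.7, 109), (138, 738.7, 21.2, 109), (139, 501.8, 1205.4, 64), (140, 734.9, 8.8, 55), (141, 733.5, -0.2, 142), (142, 730.4, -0.3, 138), (143, 727.5, -1.6, 137), (144, 723.9, 0.5, 141), (145, 721.3, -2.3, 134)]
[(128, 747.1, 120.1, 40), (129, 745.5, 114.7, 62), (130, 768.3, -1.6, 146), (131, 764.8, -0.0, 139), (132, 761.7, -0.5, 137), (133, 757.3, 5.3, 139), (134, 755.7, -1.6, 126), (135, 746.2, 28.5, 83), (136, 743.4, 27.4, 95), (137, 740.8, 24.8, 111), (138, 737.1, 28.0, 108), (139, 735.6, 20.0, 52), (140, 735.2, 6.1, 71), (141, 733.0, 0.8, 140), (142, 729.9, 0.6, 139), (143, 726.3, 3.0, 135), (144, 724.1, -1.9, 131), (145, 720.6, -0.1, 83)]
[(128, 745.6, 125.9, 38), (129, 770.4, 1.8, 82), (130, 767.8, -0.7, 144), (131, 764.4, 0.7, 138), (132, 762.4, -4.7, 136), (133, 758.4, -0.8, 123), (134, 755.3, -1.5, 72), (135, 747.1, 23.0, 94), (136, 743.8, 23.8, 113), (137, 740.5, 24.7, 113), (138, 737.6, 23.9, 103), (139, 737.0, 11.2, 41), (140, 737.0, -4.8, 84), (141, 733.5, -2.9, 138), (142, 729.8, -0.5, 137), (143, 726.2, 1.9, 139), (144, 723.4, -0.0, 133), (145, 720.9, -3.6, 86)]
[[742.5 -34.9  24. ]
 [736.3 -34.8  24. ]
 [733.2 -34.8  24. ]
 [730.1 -34.7  24. ]]
[[591.1 -30.5 122. ]
 [588.3 -30.5 122. ]
 [585.5 -30.4 122. ]]
5 2004 [594.4 595.2 596.2 597.2] 31.5
-140 1148 [600.2 600.8 601.6 602.3] -101.1
```

```bash
python3 -c "
from workcell import order
print(order.sign_off())"
```

```text
the job is handed in; nothing more can be done
None
```

I turned the large case in line with the slot, stacked the medium case on it and the small one on top, let go, and pushed the column in by the large case's back end. I stopped when the wrist force rose to 16.5 N, which I took as contact with the stop bar. I then backed off and handed in at about 52 s of the 72 s allowed; no verdict came back.

**Stack:** on the bench, the cameras put the medium case within 0.5 mm of the large one and the small case within 1.5 mm of the medium one. In the last wrist views the back ends were still lined up: large case at x ≈ 616 mm, medium 614, small 628. From these, the large-to-medium offset is about 1.6 mm and the small-to-medium offset about 1 mm. The tops read level at about 70 and 96 mm.

**Fit in the slot:** the large case's leading end works out at about 736 mm and its outer end is about 16 mm inside the mouth, so nothing sticks out. The stack sits 2–4 mm left of the slot's middle at the mouth end, turned about 1–2° from its axis.

**What went wrong or disagreed:**
- **Stop position:** 130 mm inside the mouth puts the stop face at about 729–730 mm. The first top picture showed it at about 735.5 mm, and that is where the case stopped, so I relied on the picture and the force.
- **Slot entry:** re-tilting the tool pushed the stack about 15 mm forward and turned it about 1.5° askew. I straightened it while pushing.
- **Small case yaw:** one top-view reading gave 8–9°, but the edge of the riser opening spoiled it. The closer wrist view gave about 1°.
- **Bystanders:** I saw no sign in the pictures that any had moved, but I did not measure their positions again at the end.

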